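# Prise the battery cover off the lantern

### The arm

A 6-joint arm with a two-finger parallel gripper is mounted at the origin on the work surface. World frame = base frame: x ahead of the robot, y to its left, z up, the work surface at z = 0. Lengths are in m, angles in rad, forces in N, time in s.
With the tool pointing down it reaches from about 0.225 to 0.875 m from the base axis. Payload 3.4 kg.
Tool frame: the origin (TCP) lies at the very end of the fingers, on their centre line; the grasp point (between the pads) lies 19 mm behind it; x points along the fingers, y is the direction in which the jaws open and shut, and the axes are right-handed (so a half turn about x gives the same grasp; the last joint's range is limited). The gripper opens to 85 mm and grips with 20 to 120 N. Pads are 22 mm wide; open, the fingers measure 114 mm over their backs; the gripper's body (76 mm by 85 mm) begins 54 mm behind the grasp point. The pads swing forward as they close: fully open they stand 13 mm farther back than shut.
Start: joints at [1.177, 0.276, 1.505, -0, 1.361, -0.121], TCP at [0.155, 0.554, 0.231] pointing down, gripper open.
Joint ranges: [-2.89, 2.89], [-0.75, 2.08], [0.22, 2.7], [-1.18, 4.32], [0.11, 2.71], [-2.7, 2.7]. Speed limits (rad/s): [2.57, 2.57, 3.14, 3.14, 3.14, 3.14].

### API

Orientations are given as a unit quaternion [w, x, y, z].
In Python, from rig import manip gives the robot as it stands. The module is installed in compiled form; this text tells all that it offers.
- The arm moves only by the tool play_rows, never from a script. Its argument "plan" is a list that holds one entry, the list of rows, each a list of 5 numbers: the closure, from 0 (fully open) to 1 (shut), then the shift along the tool's x, y, z in m, then the turn about the tool's x in degrees. A call has 1 to 12 rows; each row is the pose to reach, as a shift and turn from the pose measured when the call began, along the tool's axes at that moment; what a row does not reach only later rows make up. A row lasts 1/10 s, in which the tool goes at most 50 mm and 8.59 degrees, less where a joint would pass 70% of its speed; a pose out of reach is approached as far as the arm can. A call with a gripper value outside its range is refused whole. The fingers move at their own pace and stop on an object; "grip_force" is the grip in N (left out, the last holds). Time passes only in rows, so rows that repeat a pose let the fingers close. It gives the time, the measured TCP pose, the force and the opening at its end, in the units of the state.
- manip.get_state(): the state, without advancing time (a new reading comes with each control period).
- manip.get_image(name): name is "scene" or "top" or "wrist"; returns (picture, depth): 480x640x3 uint8, red, green, blue; 480x640 float32, m along the optical axis (not along the pixel's ray), 0 where there is no reading.
- manip.camera_params(name): a dict with "intrinsics" (3x3 intrinsics, pixels), "dist_coeffs" ([k1, k2, p1, p2, k3] as OpenCV has them; the pictures are not rectified), "R" (3x3) and "t" (3): a world point X has camera coordinates R X + t; the wrist camera has in their place "mount" (4x4, takes a point from camera to tool coordinates, whose origin is the TCP and whose axes are the tool frame's). Camera axes: x right, y down, z forward; pixel columns grow to the right and rows downward; lengths in m; the calibration is good to about 2 mm. A picture is of the moment at which its call begins: read the wrist's pose just before it. camera_params takes no time and is no camera call.
- manip.sign_off(): hands the job in, once; it reports no verdict.
The state is a dict: "clock": time; "qpos": joint angles; "qd": joint speeds; "effort": joint torques, N m; "position": TCP position; "ee_rot": TCP orientation; "contact_force": force on the tool from outside, world axes, zero at the start; "moment": the same for the moment, N m; "width": finger opening in m.
Only numpy, scipy, OpenCV 4.12 (cv2) and the standard library are available. Lean on these libraries where they do the work, as an engineer would, in place of code of your own. Each camera call takes 0.05 s, during which the arm holds its last target.

### The job

Take the lever from the cork mat, put its blade in the notch at the near edge of the lantern's battery cover and prise that edge up out of its spring catches; do not pull the cover with the gripper while it is still latched. Then lay the lever back on the cork mat, lift the cover out and lay it flat, rib up, on the floor of the wooden crate without dropping it. Leave everything else where it stands.

Things in the scene. Friction and masses are not known exactly. Their poses are not given: they have to be found in the camera images.
- bay: Battery compartment of a grey lantern fixed on a wooden wedge. Origin: middle of the seat plane where the cover's underside lies when shut, 165 mm above the table. x points away from the robot and 22 degrees up, along the slope; y across; z square to the cover, leaning 22 degrees to the robot. 114 mm wide; x = -62 mm (near, lower face) to +75 mm. Cover shut: same origin and axes.
- notch (a point): Mouth of the lever notch, middle of the near face, axes as the compartment, at its (-62, 0, -4.5) mm. Opening 36 mm wide (y) and 9 mm high, between a 6 mm thick sill (top z = -9) and the cover's underside (z = 0); behind the sill it is hollow down to z = -13. The sill is the fulcrum: push the handle down. Beside the notch the near wall rises to z = +3 and stops the cover sliding down.
- catch_mid (a point): Point midway between the two spring balls, at (-35, 0, 8.5) mm of the compartment. The balls, in housings on the side walls (|y| over 46 mm, up to z = 17), snap over the cover's side flanges. 10 to 25 N up at the near edge unlatches it; once that edge has risen about 8 mm the balls slip under it and the cover stays propped up, near edge about 15 mm high.
- far_lip (a point): Edge of the fixed lip at the compartment's far end, at (57, 0, 5.5) mm of it. It hooks over the last 4 mm of the cover (1.5 mm above its flange): once unlatched, draw the cover about 10 mm down the slope (the compartment's -x), then lift it square off the slope.
- cover: The loose grey battery cover, 90 g. Origin in its underside, on the compartment's origin and with the same axes when shut. Flange plate 4 mm thick, 84 mm wide (y), x = -55 (near edge) to +61 mm; on it a 70 mm wide raised panel to z = 8 mm; on that the grip rib.
- cover_rib (a point): Centre of the cover's grip rib: an upright rib 60 mm long (along x), 14 mm thick (y) and 34 mm tall, from z = 8 to 42 mm of the cover; this point is at (4, 0, 25) mm of the cover's axes.
- cover_edge (a point): Middle of the near edge of the cover's underside, (-55, 0, 0) mm of the cover's axes; it rises in the compartment's z as the cover is unlatched.
- lever_grip (a point): The prising lever: wooden handle 90 mm long (x), 22 mm wide (y), 26 mm tall (z), with a flat steel blade, 150 g. This point is the centre of the handle, 13 mm above its underside; x points along the blade, z up as it lies.
- lever_tip (a point): End of the lever's blade, 110 mm from the handle's centre along x. The blade is 65 mm long (x = 45 to 110 mm), 20 mm wide and 4 mm thick, centred on the handle's axis.
- mat: The cork mat on which the lever lies, fixed, 240 (x) x 180 (y) x 4 mm. Origin in the middle of its underside.
- crate: A fixed open wooden crate, 300 (x) x 180 (y) x 50 mm outside, walls and floor 7 mm thick. Origin in the middle of its underside. A brass weight stands in its far (+x) end, at x = 105 to 115 mm; the rest is empty.
- weight: Bystander: a small brass scale weight with a knob, 42 mm across, 53 mm tall, standing in the far end of the crate. Origin in its underside.
- tape: Bystander: a black tape-measure case, 30 x 60 x 50 mm, on the far end of the cork mat. Origin in its underside.
- oil: Bystander: an amber bottle, 52 mm across, 170 mm tall. Origin in its underside.
- mug: Bystander: a white mug, 76 mm across, 80 mm tall. Origin in its underside.
- screws: Bystander: a clear jar with a steel cap, 70 mm across, 80 mm tall. Origin in its underside.
- spanner: Bystander: a steel spanner lying flat beyond the left-hand mat or crate. Origin under its middle.
- plane: Bystander: a wooden hand plane, 170 x 50 x 75 mm. Origin in its underside.
- hammer: Bystander: a hammer lying flat in front of the lantern, 30 mm high. Origin under its middle.
Mind the look-alikes: they are no part of the job. Of the things that look like the cover, the smaller one is meant. Several things look just like the part that bears lever_grip: the one meant starts farthest to the robot's left.

How it is judged:
By the outcome, as a careful person would: the job done as asked, in the order asked, and still so for the second after the job is handed in, with the robot touching nothing.
It also fails if it takes over 66 s, if anything falls off the work surface, if the arm or the gripper's body presses on something with over 40 N, if the wrist force passes 120 N, or if a joint passes its speed limit or range.

## Working session

There is one attempt and no reset: what is moved stays moved. The work goes in short steps, Python scripts to look and compute and a tool call to move; the robot and the scene stay as the last step left them, time stands still between calls to the robot, and variables do not carry over. Pictures are saved under pics/ and viewed, and the job is handed in when it is done.

Besides the shell and the picture viewer there is one more tool, called after ">>>" as name([rows], argument=value, ...), one row to a line, values as JSON. play_rows: Moves the arm, as the interface text tells. Its arguments: {"type":"object","properties":{"plan":{"type":"array","items":{"type":"array","items":{"type":"array","items":{"type":"number"}}}},"grip_force":{"type":"number"}},"required":["plan"]}

```bash
mkdir -p pics; python3 - <<'E'
from rig import manip
import cv2,numpy as np
s=manip.get_state();print(s)
for n in("scene","top"):
    im,d=manip.get_image(n);cv2.imwrite(f"pics/{n}0.png",im[:,:,::-1]);np.savez(f"pics/{n}0.npz",im=im,d=d);p=manip.camera_params(n);print(n,p)
print(manip.camera_params("wrist"))
E
```

```text
{'clock': 0.0, 'qpos': array([ 1.17700401e+00,  2.76580691e-01,  1.50614241e+00,  2.43351925e-06,
        1.36072996e+00, -1.20990848e-01]), 'qd': array([-0.00090007, -0.00046091,  0.00274274, -0.00126502,  0.00109004,
        0.00057447]), 'effort': array([ 1.45660975e-03, -4.16768253e+01, -2.45806324e+01,  3.17537160e-04,
        1.07438728e-02,  6.58939143e-06]), 'position': array([0.15471089, 0.55322918, 0.2304442 ]), 'ee_rot': array([ 0.70037048,  0.09551535,  0.70070698, -0.09678709]), 'contact_force': array([-0.10647276, -0.38228166,  0.54256092]), 'moment': array([0.01609572, 0.0082402 , 0.03197019]), 'width': 0.0854918209063124}
scene {'intrinsics': array([[434.57790571,   0.        , 323.72518009],
       [  0.        , 434.57790571, 240.65606541],
       [  0.        ,   0.        ,   1.        ]]), 'dist_coeffs': array([-0.06439476,  0.        ,  0.        ,  0.        ,  0.        ]), 'R': array([[-0.77851371,  0.62758954,  0.00691151],
       [ 0.32772419,  0.41587838, -0.84831717],
       [-0.53526933, -0.65816148, -0.5294433 ]]), 't': array([ 0.44180765, -0.04677882, 
[... 422 characters left out ...]
 -2.54029857e-03, -9.83840251e-01]]), 't': array([-0.02377659,  0.52201898,  1.67351847])}
{'intrinsics': array([[379.93811234,   0.        , 313.43426617],
       [  0.        , 379.93811234, 237.35034229],
       [  0.        ,   0.        ,   1.        ]]), 'dist_coeffs': array([-0.05098896,  0.        ,  0.        ,  0.        ,  0.        ]), 'mount': array([[ 7.09091391e-06, -2.86314381e-01,  9.58135729e-01,
        -1.41631058e-01],
       [ 9.99999915e-01, -3.92049117e-04, -1.24554601e-04,
        -4.32284392e-04],
       [ 4.11298040e-04,  9.58135649e-01,  2.86314354e-01,
        -7.26418062e-02],
       [ 0.00000000e+00,  0.00000000e+00,  0.00000000e+00,
         1.00000000e+00]])}
```

View pics/top0.png

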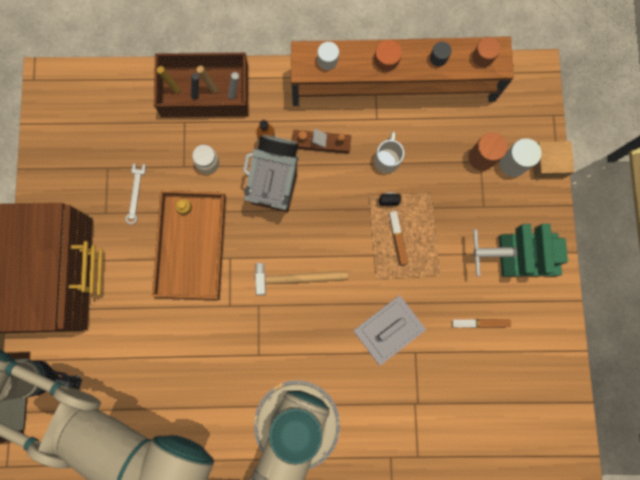

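View pics/scene0.png

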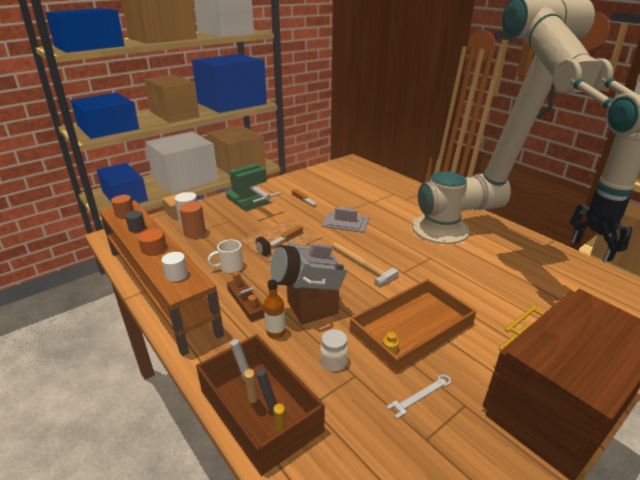

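```bash
cat > h.py <<'E'
from rig import manip
import cv2,numpy as np
from scipy.spatial.transform import Rotation as Ro
def Rq(q): return Ro.from_quat([q[1],q[2],q[3],q[0]]).as_matrix()
def grab(n,tag):
    s=manip.get_state() ; im,d=manip.get_image(n)
    p=manip.camera_params(n)
    if n=="wrist":
        T=np.eye(4);T[:3,:3]=Rq(s['ee_rot']);T[:3,3]=s['position'];M=T@p['mount']
        R=M[:3,:3].T;t=-R@M[:3,3]
    else:R,t=p['R'],p['t']
    cv2.imwrite(f"pics/{tag}.png",im[:,:,::-1])
    np.savez(f"pics/{tag}.npz",im=im,d=d,K=p['intrinsics'],D=p['dist_coeffs'],R=R,t=t)
    return load(tag)
class V:pass
def load(tag):
    z=np.load(f"pics/{tag}.npz");v=V()
    v.im,v.d,v.K,v.D,v.R,v.t=[z[k] for k in('im','d','K','D','R','t')]
    v.P=None;return v
def cloud(v):
    if v.P is None:
        h,w=v.d.shape;u,r=np.meshgrid(np.arange(w),np.arange(h))
        n=cv2.undistortPoints(np.stack([u,r],-1).reshape(-1,1,2).astype(np.float64),v.K,v.D).reshape(h,w,2)
        C=np.dstack([n*v.d[...,None],v.d]);v.P=(C-v.t)@v.R
    return v.P
def proj(v,X):
    rv,_=cv2.Rodrigues(v.R);return cv2.projectPoints(np.asarray(X,float).reshape(-1,3),rv,v.t,v.K,v.D)[0].reshape(-1,2)
def crop(tag,x0,y0,x1,y1,k,out,pts=None):
    v=load(tag);c=v.im[y0:y1,x0:x1,::-1];c=cv2.resize(c,None,fx=k,fy=k,interpolation=cv2.INTER_CUBIC)
    if pts is not None:
        for p in proj(v,pts): cv2.circle(c,tuple(int(round(a)) for a in ((p-[x0,y0])*k+k/2)),3,(0,0,255),1)
    cv2.imwrite(f"pics/{out}.png",c)
E
python3 - <<'E'
from h import *
for n in("scene","top"):
    p=manip.camera_params(n);z=np.load(f"pics/{n}0.npz");np.savez(f"pics/{n}0.npz",im=z['im'],d=z['d'],K=p['intrinsics'],D=p['dist_coeffs'],R=p['R'],t=p['t'])
v=load("top0");P=cloud(v)
s=manip.get_state();print(Rq(s['ee_rot']).round(4))
for nm,u,r in[("blade",395,218),("handle",400,248),("tape",390,199),("mat TL",372,197),("mat BR",437,276),("rib",268,181),("coverp",262,170),("crTL",160,194),("crBR",220,298),("lev2",490,323),("plate",390,340),("hamH",260,280),("table",350,380),("oil",264,128)]:
    print(nm,P[r,u].round(4),v.d[r,u])
crop("top0",230,110,310,220,6,"top_lan");crop("top0",360,180,450,285,6,"top_mat")
E
```

```text
[[-6.000e-04  2.694e-01  9.630e-01]
 [-1.500e-03  9.630e-01 -2.694e-01]
 [-1.000e+00 -1.600e-03 -2.000e-04]]
blade [ 0.5591 -0.2895  0.02  ] 1.7546831
handle [ 0.4717 -0.2988  0.0261] 1.7330862
tape [ 0.6074 -0.273   0.0521] 1.7316896
mat TL [ 0.6272 -0.2291 -0.0031] 1.7893971
mat BR [ 0.3936 -0.4027  0.0031] 1.7419517
rib [0.6253 0.0605 0.2034] 1.5851768
coverp [0.6617 0.0774 0.1793] 1.6154255
crTL [0.635  0.374  0.0452] 1.741765
crBR [0.3422 0.2085 0.0075] 1.7268356
lev2 [ 0.26   -0.5329  0.0304] 1.6914947
plate [ 0.2183 -0.2617  0.0097] 1.7037438
hamH [0.388  0.0947 0.0319] 1.7113446
table [ 0.1125 -0.1489 -0.0026] 1.6965587
oil [0.7831 0.0725 0.1617] 1.6544547
```

View pics/top_lan.png

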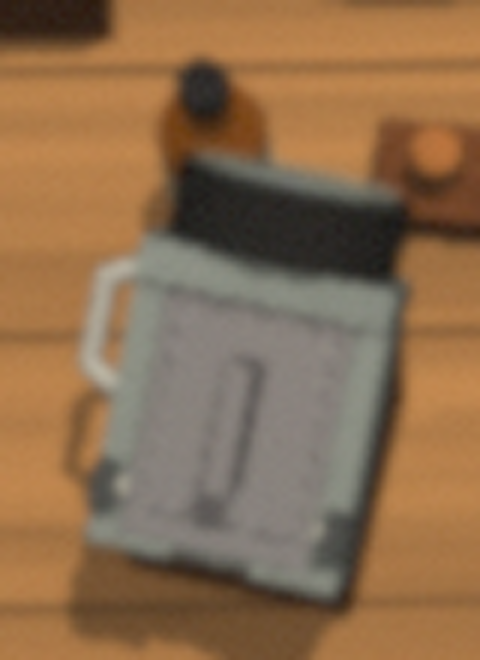

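View pics/top_mat.png

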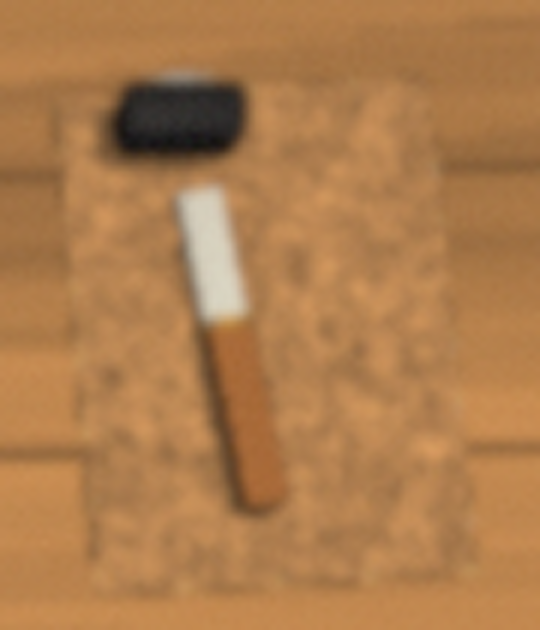

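```bash
cat >> h.py <<'E'
def go(target,yaw=None):
    s=manip.get_state();R=Rq(s['ee_rot']);d=R.T@(np.array(target)-s['position'])
    y0=np.degrees(np.arctan2(R[1,2],R[0,2]))
    print("shift",d.round(4),"yaw now",round(y0,2),"turn",None if yaw is None else round(y0-yaw,2),"clock",s['clock'],'F',s['contact_force'].round(1),'pos',s['position'].round(4),'w',round(s['width'],4))
E
python3 - <<'E'
from h import *
go([0.53,0.10,0.33])
E
```

```text
shift [-0.099  -0.3356  0.4835] yaw now -15.63 turn None clock 0.1 F [-0.9  0.2 -0.1] pos [0.1547 0.5533 0.2305] w 0.0855
```

>>> play_rows([
  [[0,-0.04,-0.03,0.04,0],[0,-0.08,-0.07,0.08,0],[0,-0.099,-0.1,0.12,0],[0,-0.099,-0.13,0.16,0],[0,-0.099,-0.16,0.2,0],[0,-0.099,-0.19,0.24,0],[0,-0.099,-0.22,0.28,0],[0,-0.099,-0.25,0.32,0],[0,-0.099,-0.28,0.36,0],[0,-0.099,-0.31,0.41,0],[0,-0.099,-0.336,0.46,0],[0,-0.099,-0.336,0.484,0]],
])

```text
clock: 1.3
position: [0.515, 0.1084, 0.33]
ee_rot: [0.7, 0.096, 0.701, -0.097]
contact_force: [0.9, 1.5, -0.5]
width: 0.0856
```

```bash
python3 - <<'E'
from h import *
v=grab("wrist","w1");print(manip.get_state()['position'])
E
```

```text
[0.52278016 0.10359374 0.32859807]
```

View pics/w1.png

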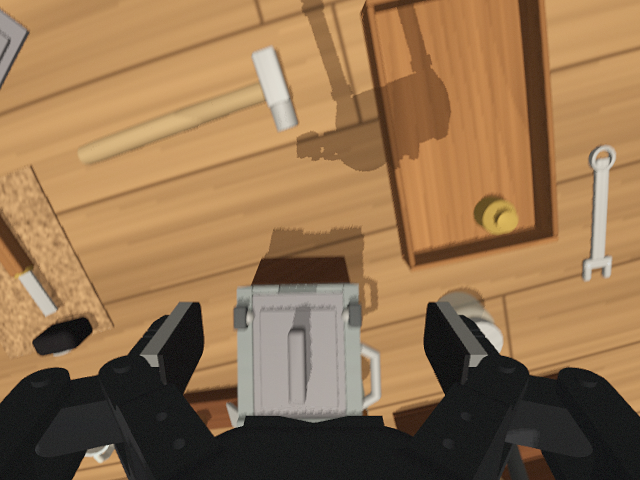

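```bash
python3 - <<'E'
from h import *
v=load("w1");P=cloud(v)
a=v.im[290:415,240:365];
m=np.zeros(v.d.shape,bool);m[285:415,235:365]=1;m&=v.d>0
Q=P[m];
# panel: pick pixels on the panel sides
pan=np.concatenate([P[320:410,262:282].reshape(-1,3),P[330:410,315:332].reshape(-1,3)])
c=pan.mean(0);n=np.linalg.svd(pan-c)[2][2];n*=np.sign(n[2]);r=(pan-c)@n
k=abs(r)<.002;c=pan[k].mean(0);n=np.linalg.svd(pan[k]-c)[2][2];n*=np.sign(n[2])
print("n",n,"tilt",np.degrees(np.arccos(n[2])),"az",np.degrees(np.arctan2(-n[1],-n[0])),"res",((pan[k]-c)@n).std(),k.mean())
h=(P-c)@n
hm=np.where(m,h,np.nan)
for r0 in range(284,415,6):print(r0,' '.join('%4d'%(1000*x) if abs(x)<.1 else ' ...' for x in h[r0,232:368:5]))
E
python3 -c "
from h import *
crop('w1',225,240,385,415,5,'w1c')"
```

```text
n [-0.27227425  0.02868966  0.96179189] tilt 15.889418518457266 az -6.0150867713803695 res 0.0006596028862412891 0.1550632911392405
284  ...  ...  ...  -61  -57  -50  -46  -41  -37  -32  -28  -24  -24  -24  -24  -26  -25  -24  -14  -13  -14  -13  -15  -13  -13  -13  ...  ...
290  ...   -8   -9  -10  -10  -11  -11  -13  -11  -11  -23  -24  -24  -25  -61  -60  -60  -61  -61  -62  -61  -62  -40  -13  -12  -13  ...  ...
296  ...   -8   -8   -8   -9  -10  -10  -11  -10  -10  -10  -10  -10  -10  -11  -10  -12  -12  -12  -10  -11  -13  -13  -12  -12  -11  ...  ...
302  ...   -7   -8   -7   -7   -8   -9  -10   -9   -9   -9   -8  -10  -10  -10  -11  -12  -10  -11  -13  -10  -10  -12  -11   -1    0  ...  ...
308  ...    5    5    0   -7   -9   -6   -6   -6   -7   -5   -4   -5   -6   -5   -7   -7   -7   -6   -7   -5  -12  -11   -4    1    1    0  ...
314  ...    4    4    0    0   -6   -5   -5   -4   -4   -4   -5   -5   -5   -5   -5   -6   -7   -7   -6   -6  -10   -5    0    1    1    0  ...
320  ...    5    5    2   -1   -8   -2   -5   -4   -4   -3   -4   -4   -6   -5   -6   -4   -4   -6   -5 
[... 1499 characters left out ...]
   0    1   -2    2    1    1    1    1    1   34   34   32   10    0    0    1    0    0    0   -3   -2   -2   -4   -2  ...
392  ...  ...    3    1    1    0    3    3    3    2    2    2   34   35   34    0    0    1    0    1    0    1   -2   -4   -3   -2  ...  ...
398  ...  ...    1    1    2    1    5    3    3    2    3    4   35   36   36    1    1    3    0    1    2    2   -3   -5   -2   -1  -32  -32
404  ...  ...    1    0    1    0    0    4    4    5    4    4    3    3    3    1    2    2    2    1    0    0  ...   -4   -2   -1   -4  -31
410  ...  ...    3    1    1    0    0    0    1    0    0    1    0    0    0    0    0   -2   -1   -2   -1    0   -1   -5  ...    0    0  ...
```

View pics/w1c.png

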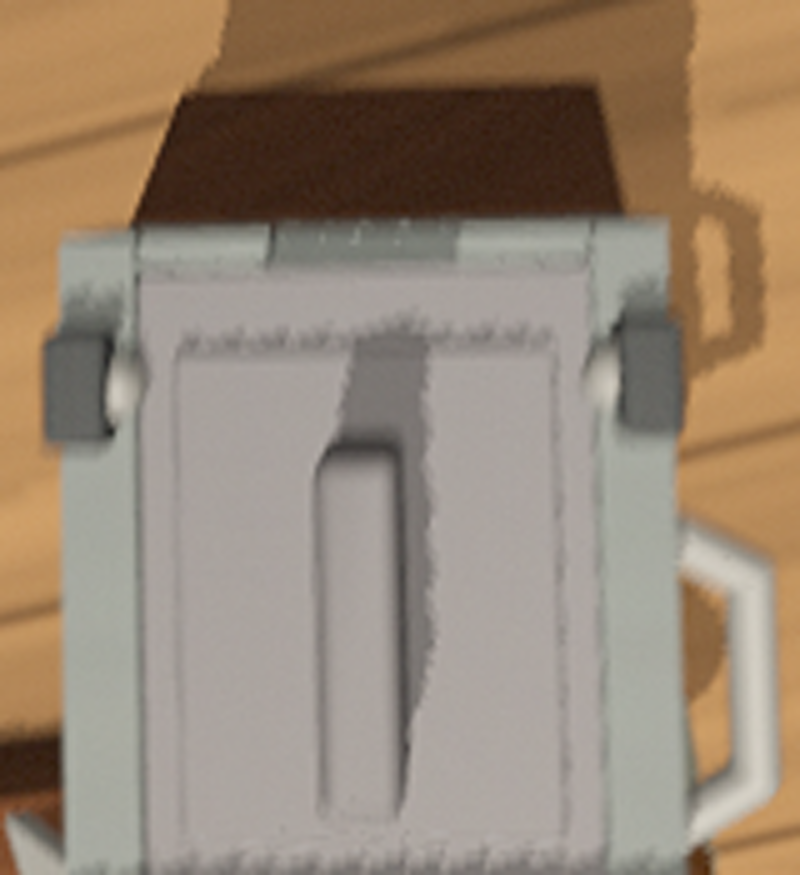

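```bash
cat >> h.py <<'E'
def bayT(x,y,z,yaw):
    a=np.radians(yaw);th=np.radians(22)
    X=np.array([np.cos(a)*np.cos(th),np.sin(a)*np.cos(th),np.sin(th)]);Y=np.array([-np.sin(a),np.cos(a),0]);Z=np.cross(X,Y)
    return np.c_[X,Y,Z],np.array([x,y,z])
FEAT=np.array([(-62,-18,3),(-62,18,3),(34,-7,42),(34,7,42),(-26,-7,42),(-26,7,42)])/1e3
E
python3 - <<'E'
from h import *
from scipy.optimize import least_squares
v=load("w1")
pix=np.array([(270,224),(462,220),(321,818),(400,818),(318,458),(400,456)])/5+[225,240]-.4
f=lambda p:(proj(v,(lambda B:FEAT@B[0].T+B[1])(bayT(p[0],p[1],.165,p[2])))-pix).ravel()
r=least_squares(f,[.62,.06,-14]);print(r.x,f(r.x).reshape(-1,2).round(1))
g=lambda p:(proj(v,(lambda B:FEAT@B[0].T+B[1])(bayT(p[0],p[1],p[3],p[2])))-pix).ravel()
r2=least_squares(g,[.62,.06,-14,.165]);print(r2.x,g(r2.x).reshape(-1,2).round(1))
P=cloud(v);B=bayT(*[r.x[0],r.x[1],.165,r.x[2]]);L=(P-B[1])@B[0]
for nm,(u,w) in dict(panL=(270,360),panR=(325,360),rib=(297,370),wallL=(243,350),wallR=(355,350),near=(255,288),nearR=(340,287),sill=(300,288)).items():
    print(nm,(np.median(L[w-2:w+3,u-2:u+3].reshape(-1,3),0)*1e3).round(1))
O=np.array([(-62,-57,3),(-62,57,3),(-55,-42,4),(-55,42,4),(61,-42,4),(57,42,4),(-35,-46,17),(-35,46,17),(-62,0,-9),(4,0,42),(-62,-18,-9),(-62,18,-9)])/1e3
crop('w1',225,240,385,415,5,'w1d',np.r_[FEAT,O]@B[0].T+B[1])
E
```

```text
[  0.63581186   0.05941828 -14.93612444] [[ 0.1  0.3]
 [ 0.2  0.7]
 [-0.6  0.9]
 [ 0.8  0.8]
 [-0.6 -1.4]
 [ 0.  -1.1]]
[  0.6370274    0.05896223 -14.94364394   0.16292938] [[ 0.2  0.7]
 [ 0.1  1.1]
 [-0.5  0.4]
 [ 0.7  0.3]
 [-0.5 -1.3]
 [-0.  -1. ]]
panL [  6.2 -26.    6.9]
panR [ 6.4 24.2  7.5]
rib [ 6.8  0.4 41.2]
wallL [ -2.6 -51.3   4. ]
wallR [-1.5 51.8  4.3]
near [-59.1 -40.4   1.8]
nearR [-59.2  39.2   2.2]
sill [-58.2   1.3 -10. ]
```

View pics/w1d.png

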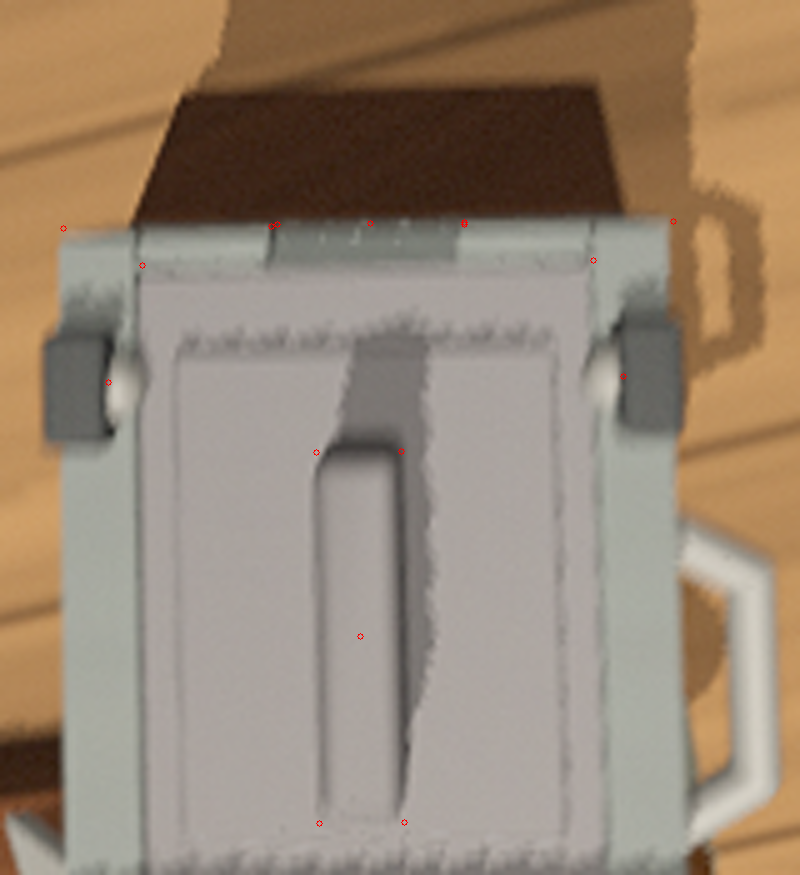

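```bash
python3 - <<'E'
from h import *
v=load("w1");B=bayT(.6358,.0594,.165,-14.94)
go([0.43,-0.295,0.25],6)
E
```

```text
shift [ 0.0811 -0.4083  0.0197] yaw now -15.94 turn -21.94 clock 1.35 F [ 7.  -3.3  0.7] pos [0.5228 0.1036 0.3286] w 0.0854
```

>>> play_rows([
  [[0,0,-0.03,0,-3],[0,0,-0.07,0,-6],[0,0.01,-0.11,0,-9],[0,0.02,-0.15,0,-12],[0,0.03,-0.19,0.005,-15],[0,0.04,-0.23,0.01,-18],[0,0.05,-0.27,0.015,-22],[0,0.06,-0.31,0.02,-22],[0,0.07,-0.35,0.02,-22],[0,0.08,-0.38,0.02,-22],[0,0.081,-0.408,0.02,-22],[0,0.081,-0.408,0.02,-22]],
])

```text
clock: 2.55
position: [0.4292, -0.2975, 0.2489]
ee_rot: [0.707, -0.039, 0.705, 0.033]
contact_force: [-0.3, 0.3, -0.1]
width: 0.0854
```

```bash
python3 - <<'E'
from h import *
go([0.43,-0.295,0.25],6)
v=grab("wrist","w2");print(manip.get_state()['position'])
E
```

```text
shift [-0.0011  0.0024  0.0011] yaw now 5.84 turn -0.16 clock 2.55 F [-0.3  0.3 -0.1] pos [ 0.4292 -0.2975  0.2489] w 0.0854
[ 0.42967154 -0.29566201  0.24925922]
```

View pics/w2.png

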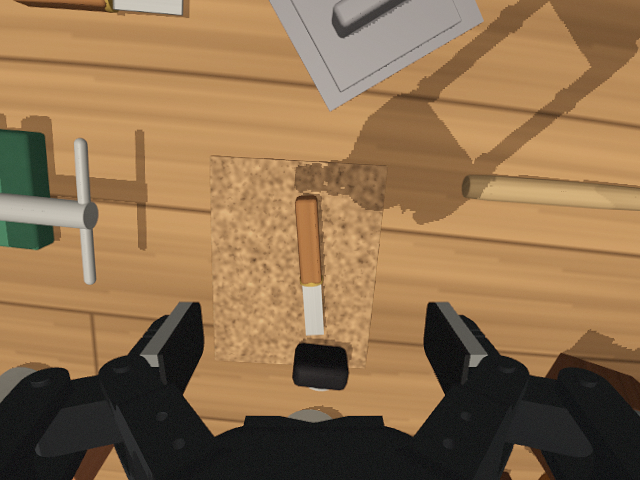

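```bash
python3 - <<'E'
from h import *
v=load("w2");P=cloud(v)
for u,r in[(308,210),(310,240),(311,270),(313,290),(314,325),(250,250)]:print((u,r),np.median(P[r-2:r+3,u-2:u+3].reshape(-1,3),0).round(4))
# handle mask by height
m=(P[...,2]>.022)&(P[...,2]<.04)&(np.hypot(P[...,0]-.47,P[...,1]+.3)<.08)&(v.d>0)
m[340:]=0
hp=P[m];print(m.sum(),hp[:,2].mean());c=hp[:,:2].mean(0);w,V=np.linalg.eigh(np.cov(hp[:,:2].T));a=V[:,1]*np.sign(V[0,1]);print(c,np.degrees(np.arctan2(a[1],a[0])),np.percentile((hp[:,:2]-c)@a,[1,99]),np.percentile((hp[:,:2]-c)@V[:,0],[1,99]))
b=(P[...,2]>.013)&(P[...,2]<.022)&(np.hypot(P[...,0]-.55,P[...,1]+.29)<.05)&(v.d>0)&(v.im.min(-1)>150)
bp=P[b];q=(bp[:,:2]-c)@a;print(b.sum(),bp.mean(0),np.percentile(q,[1,99]))
ys,xs=np.nonzero(m);print(xs.min(),xs.max(),ys.min(),ys.max())
crop('w2',250,150,400,400,2.4 and 3,'w2c',[[c[0],c[1],.03],[c[0]+a[0]*.11,c[1]+a[1]*.11,.019],[c[0]-a[0]*.045,c[1]-a[1]*.045,.03]])
E
```

```text
(308, 210) [ 0.4379 -0.3042  0.0287]
(310, 240) [ 0.4679 -0.2993  0.0289]
(311, 270) [ 0.5    -0.2951  0.0291]
(313, 290) [ 0.527  -0.2904  0.0181]
(314, 325) [ 0.5691 -0.285   0.0177]
(250, 250) [ 0.4942 -0.3623  0.0029]
1908 0.028389001439337837
[ 0.47042765 -0.30110444] 9.14076446771008 [-0.04320178  0.04757023] [-0.01063966  0.01088265]
881 [ 0.55089825 -0.28813062  0.01796928] [0.05298757 0.11098864]
295 321 198 286
```

View pics/w2c.png

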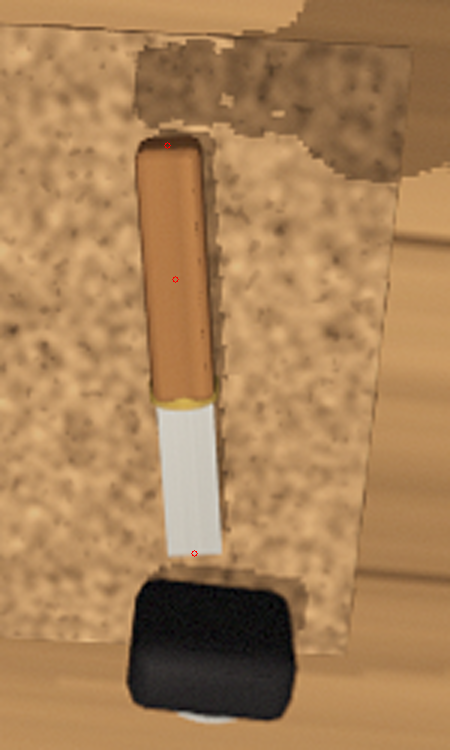

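```bash
python3 - <<'E'
from h import *
a=np.radians(8.9);c=np.array([.4726,-.3008])-.008*np.array([np.cos(a),np.sin(a)])
print(c);go([*c,.008],8.9)
E
```

```text
[ 0.46469632 -0.30203768]
shift [ 0.2414 -0.0083  0.0334] yaw now 5.9 turn -3.0 clock 2.6 F [ 0.9 -0.3  0.7] pos [ 0.4297 -0.2957  0.2493] w 0.0852
```

>>> play_rows([
  [[0,0.03,-0.008,0.033,-3],[0,0.07,-0.008,0.033,-3],[0,0.11,-0.008,0.033,-3],[0,0.15,-0.008,0.033,-3],[0,0.18,-0.008,0.033,-3],[0,0.2,-0.008,0.033,-3],[0,0.22,-0.008,0.033,-3],[0,0.23,-0.008,0.033,-3],[0,0.236,-0.008,0.033,-3],[0,0.2405,-0.008,0.033,-3],[0,0.2405,-0.008,0.033,-3],[0,0.2405,-0.008,0.033,-3]],
])

```text
clock: 3.8
position: [0.4647, -0.302, 0.0096]
ee_rot: [0.707, -0.057, 0.703, 0.052]
contact_force: [0.3, -0.2, 0.1]
width: 0.0853
```

```bash
python3 - <<'E'
from h import *
go([.4647,-.302,.008],8.9)
v=grab("wrist","w3")
E
```

```text
shift [ 0.0016  0.     -0.    ] yaw now 8.9 turn -0.0 clock 3.8 F [ 0.3 -0.2  0.1] pos [ 0.4647 -0.302   0.0096] w 0.0853
```

View pics/w3.png

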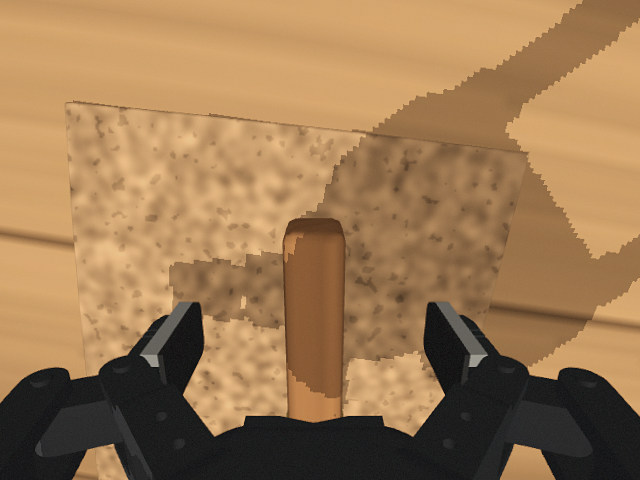

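>>> play_rows([
  [[0.5,0.001,0,0,0],[1,0.001,0,0,0],[1,0.001,0,0,0],[1,0.001,0,0,0],[1,0.001,0,0,0],[1,0.001,0,0,0],[1,-0.005,0,0,0],[1,-0.02,0,0,0],[1,-0.05,0,0,0],[1,-0.08,0,0,0],[1,-0.11,0,0,0],[1,-0.15,0,0,0]],
], grip_force=50)

```text
clock: 5.05
position: [0.4627, -0.2999, 0.1596]
ee_rot: [0.706, -0.056, 0.704, 0.053]
contact_force: [0.2, -0.1, -1.8]
width: 0.0209
```

```bash
python3 - <<'E'
from h import *
v=grab("wrist","w4");go([.4647,-.302,.15],8.9)
E
```

```text
shift [ 0.0173  0.0014 -0.0017] yaw now 8.91 turn 0.01 clock 5.1 F [ 1.7 -0.9  2.7] pos [ 0.4663 -0.3029  0.1673] w 0.0212
```

View pics/w4.png

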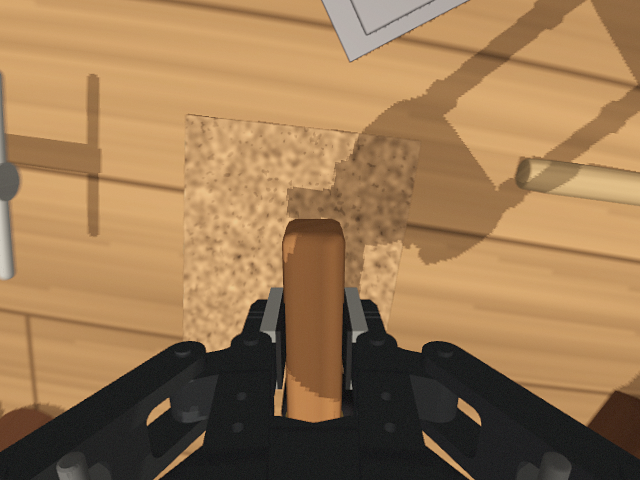

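```bash
cat >> h.py <<'E'
BX,BY,BYAW=.6358,.0594,-14.94
def sp(s,h,y=0): # mm in bay-heading plane -> world
    a=np.radians(BYAW);return [BX+s/1e3*np.cos(a)-y/1e3*np.sin(a),BY+s/1e3*np.sin(a)+y/1e3*np.cos(a),h/1e3]
def whereami():
    p=manip.get_state()['position'];a=np.radians(BYAW);d=p[:2]-[BX,BY]
    print("s,y,h",(1e3*np.array([d@[np.cos(a),np.sin(a)],d@[-np.sin(a),np.cos(a)],p[2]])).round(1))
E
python3 - <<'E'
from h import *
print(sp(-205,210));go(sp(-205,210),BYAW)
E
```

```text
[np.float64(0.4377297520872485), np.float64(0.11225051458388227), 0.21]
shift [-0.0487  0.4138  0.0365] yaw now 8.91 turn 23.85 clock 5.1 F [ 1.7 -0.9  2.7] pos [ 0.4663 -0.3029  0.1673] w 0.0212
```

>>> play_rows([
  [[1,-0.02,0.02,0,2],[1,-0.04,0.05,0,4],[1,-0.049,0.09,0,6],[1,-0.049,0.13,0,8],[1,-0.049,0.17,0,10],[1,-0.049,0.21,0.005,12],[1,-0.049,0.25,0.01,14],[1,-0.049,0.29,0.015,16],[1,-0.049,0.33,0.02,18],[1,-0.049,0.37,0.03,20],[1,-0.049,0.4,0.0365,22],[1,-0.049,0.414,0.0365,23.85]],
])

```text
clock: 6.3
position: [0.4374, 0.1151, 0.21]
ee_rot: [0.706, 0.088, 0.696, -0.095]
contact_force: [-0.2, -0.9, -2.4]
width: 0.0212
```

```bash
python3 - <<'E'
from h import *
grab("scene","s5")
go(sp(-205,132),BYAW);whereami()
v=load("s5");crop("s5",220,200,420,350,4,"s5c")
E
```

```text
shift [ 0.078  -0.0028  0.0009] yaw now -14.91 turn 0.03 clock 6.35 F [-1.1  1.1 -2.8] pos [0.4367 0.116  0.2099] w 0.021
s,y,h [-207.     3.4  209.9]
```

View pics/s5c.png

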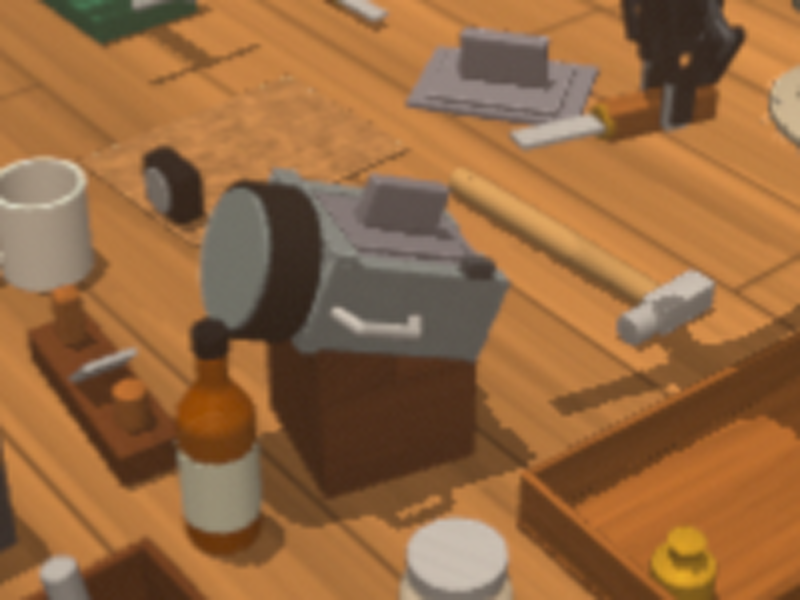

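```bash
python3 - <<'E'
from h import *
v=load("s5");P=cloud(v)
for u,r in[(351,234),(355,233),(362,232),(367,231),(374,229),(380,228),(397,225)]:
    p=P[r,u]; print((u,r),p.round(4))
a=np.radians(BYAW)
X=np.array([[*sp(-207+t,218,3.4)] for t in(118,53,-37)]);print(X,proj(v,X)); 
crop("s5",330,205,410,250,9,"s5d",X)
E
```

```text
(351, 234) [0.5446 0.0867 0.219 ]
(355, 233) [0.5344 0.0915 0.2206]
(362, 232) [0.5136 0.0971 0.2187]
(367, 231) [0.5007 0.1032 0.22  ]
(374, 229) [0.4841 0.1131 0.2249]
(380, 228) [0.4649 0.1173 0.223 ]
(397, 225) [0.41   0.1302 0.2189]
[[0.55068507 0.08562993 0.218     ]
 [0.48788231 0.10238741 0.218     ]
 [0.40092464 0.12559007 0.218     ]] [[349.03875843 234.86744169]
 [370.12556505 230.03546016]
 [397.96887322 223.6552397 ]]
```

View pics/s5d.png

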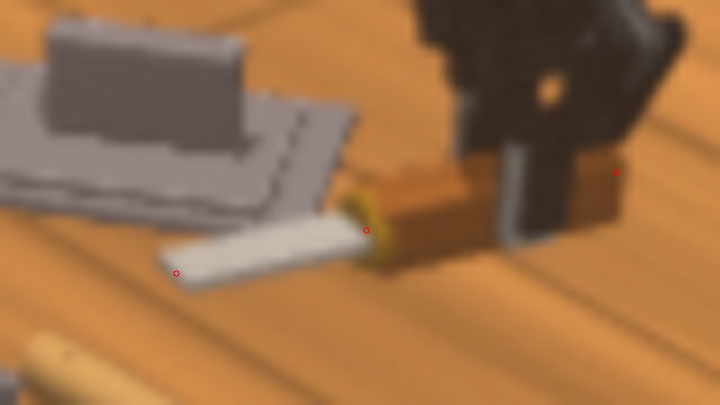

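>>> play_rows([
  [[1,0.03,-0.003,0.001,0],[1,0.06,-0.003,0.001,0],[1,0.075,-0.003,0.001,0],[1,0.078,-0.003,0.001,0],[1,0.078,-0.003,0.001,0],[1,0.078,-0.003,0.001,0]],
])

```text
clock: 6.95
position: [0.4387, 0.1118, 0.1329]
ee_rot: [0.706, 0.089, 0.696, -0.095]
contact_force: [-0.8, 0.3, -1.2]
width: 0.0209
```

```bash
python3 - <<'E'
from h import *
grab("wrist","w6");grab("scene","s6");grab("top","t6")
go(sp(-157.5,132),BYAW);whereami()
X=[sp(-205+t,140,0) for t in(118,45)]+[sp(-49.5,138,y) for y in(-18,18)]+[sp(-205+118,142,y) for y in(-10,10)]
crop("t6",220,150,320,250,7,"t6c",X)
crop("s6",290,220,370,280,9,"s6c",X)
E
```

```text
shift [0.0017 0.     0.0466] yaw now -14.91 turn 0.03 clock 7.1 F [ 0.8  0.1 -1.6] pos [0.4386 0.112  0.133 ] w 0.0209
s,y,h [-204.1   -0.   133. ]
```

View pics/t6c.png

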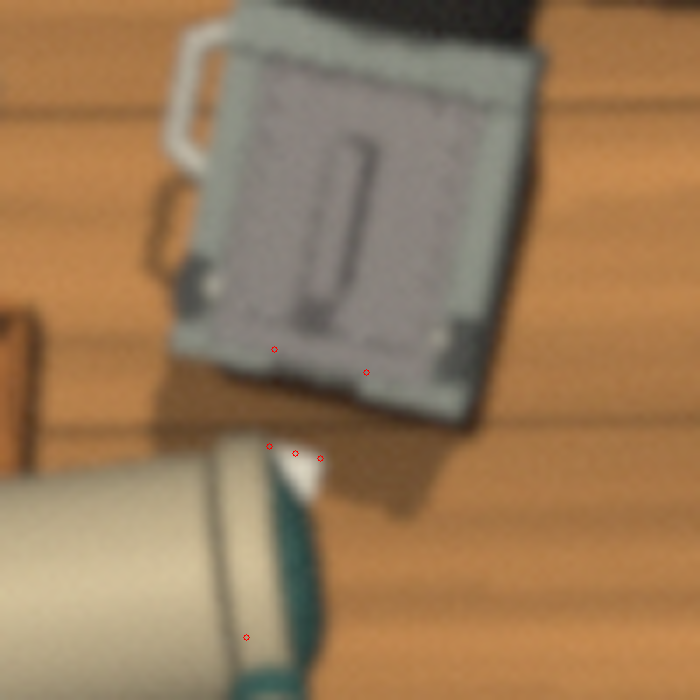

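View pics/s6c.png

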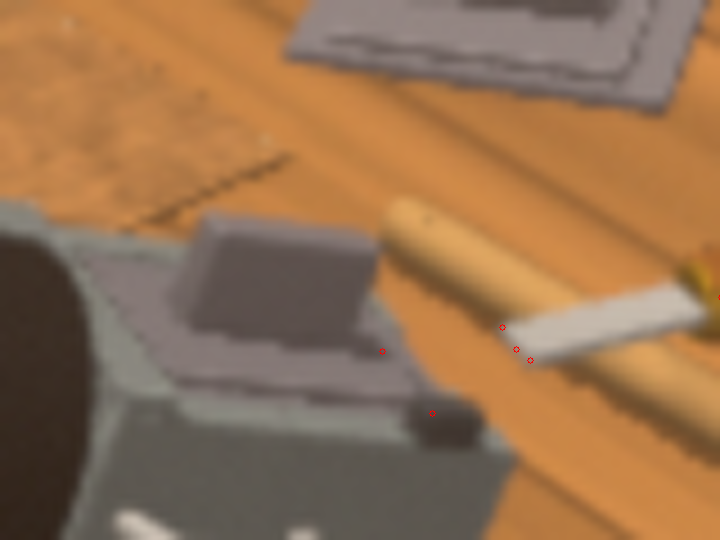

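View pics/w6.png

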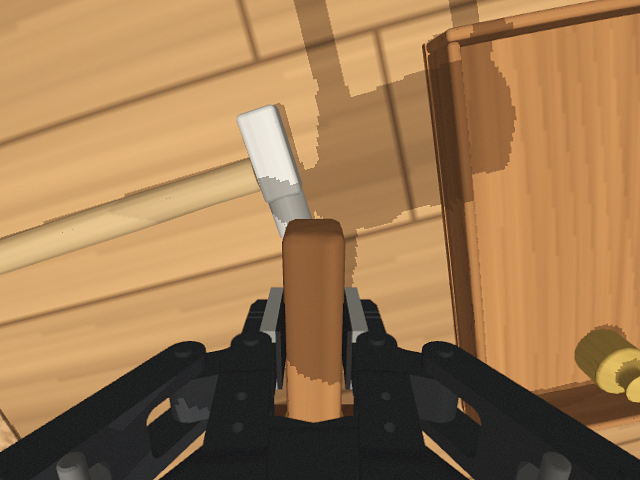

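>>> play_rows([
  [[1,0.001,0,0.01,0],[1,0.001,0,0.02,0],[1,0.001,0,0.028,0],[1,0.001,0,0.033,0],[1,0.001,0,0.038,0],[1,0.001,0,0.038,0]],
])

```text
clock: 7.7
position: [0.4761, 0.102, 0.1324]
ee_rot: [0.706, 0.089, 0.696, -0.095]
contact_force: [-0.9, -0.7, -2.3]
width: 0.0207
```

```bash
python3 - <<'E'
from h import *
go(sp(-157.5,132),BYAW);whereami()
E
```

```text
shift [0.0006 0.     0.0077] yaw now -14.94 turn 0.0 clock 7.7 F [-0.9 -0.7 -2.3] pos [0.4761 0.102  0.1324] w 0.0207
s,y,h [-165.3   -0.   132.4]
```

>>> play_rows([
  [[1,0,0,0.005,0],[1,0,0,0.009,0],[1,0,0,0.009,0],[1,0,0,0.009,0]],
])

```text
clock: 8.1
position: [0.4847, 0.0997, 0.1326]
ee_rot: [0.706, 0.089, 0.696, -0.095]
contact_force: [-0.2, 0.4, -1.6]
width: 0.0209
```

```bash
python3 - <<'E'
from h import *
whereami();go(sp(-157,132),BYAW)
def T(x,z): 
    t=np.radians(22);return np.array([x*np.cos(t)-z*np.sin(t),165+x*np.sin(t)+z*np.cos(t)])
# lever: tip at (110), pivot (-8,+3); TCP 11 below pivot. pose: blade lower surface rests on sill inner/outer corner, tip at given distance beyond
def tcp(phi,xtip):  # phi world pitch; bottom line through sill corner; tip's lower end at distance
    th=np.radians(phi);u=np.array([np.cos(th),np.sin(th)]);n=np.array([-np.sin(th),np.cos(th)])
    c=T(-56,-9) if phi<22 else T(-62,-9)
    L=xtip # distance tip beyond that corner along blade
    tip=c+L*u+2*n
    piv=tip-118*u+3*n
    return piv+[0,-11],tip
for phi,L in[(0,10),(5,10),(10,10),(15,10),(22,10),(22,34),(22,40),(26,40),(30,40),(34,40),(38,40),(42,40),(46,40)]:
    p,t=tcp(phi,L+(0 if phi<22 else 6));print(phi,L,p.round(1),'tip s,h',t.round(1))
E
```

```text
s,y,h [-156.3   -0.   132.6]
shift [ 0.0005  0.     -0.0007] yaw now -14.93 turn 0.01 clock 8.1 F [-0.2  0.4 -1.6] pos [0.4847 0.0997 0.1326] w 0.0209
0 10 [-156.6  129.7] tip s,h [-38.6 137.7]
5 10 [-156.6  120.2] tip s,h [-38.8 138.5]
10 10 [-155.8  110.8] tip s,h [-39.1 139.4]
15 10 [-154.2  101.6] tip s,h [-39.4 140.2]
22 10 [-150.6   88.9] tip s,h [-40.  141.3]
22 34 [-128.3   97.8] tip s,h [-17.8 150.3]
22 40 [-122.7  100.1] tip s,h [-12.2 152.5]
26 40 [-121.    95.4] tip s,h [-13.6 155.4]
30 40 [-119.    90.8] tip s,h [-15.3 158.2]
34 40 [-116.6   86.3] tip s,h [-17.1 160.8]
38 40 [-113.9   82. ] tip s,h [-19.1 163.3]
42 40 [-111.   78.] tip s,h [-21.3 165.7]
46 40 [-107.7   74.1] tip s,h [-23.6 167.9]
```

>>> play_rows([
  [[1,0,0,0,0],[1,0.003,0,0,0],[1,0.008,0,0,0],[1,0.0125,0,0,0],[1,0.017,0,0,0],[1,0.022,0,0.0005,0],[1,0.026,0,0.001,0],[1,0.031,0,0.002,0],[1,0.035,0,0.003,0],[1,0.039,0,0.0045,0],[1,0.0435,0,0.0055,0],[1,0.0435,0,0.0055,0]],
], grip_force=25)

```text
clock: 9.3
position: [0.4904, 0.0977, 0.0884]
ee_rot: [0.706, 0.089, 0.696, -0.095]
contact_force: [-3.0, 0.8, 1.2]
width: 0.021
```

```bash
python3 - <<'E'
from h import *
grab("scene","s7");grab("wrist","w7");whereami();go(sp(-128.3,97.8),BYAW)
crop("s7",290,210,400,280,7,"s7c")
E
```

```text
s,y,h [-150.3   -0.5   88.8]
shift [-0.0087  0.0004  0.0221] yaw now -14.94 turn -0.0 clock 9.4 F [-2.2  0.8 -0.1] pos [0.4905 0.0977 0.0888] w 0.021
```

View pics/s7c.png

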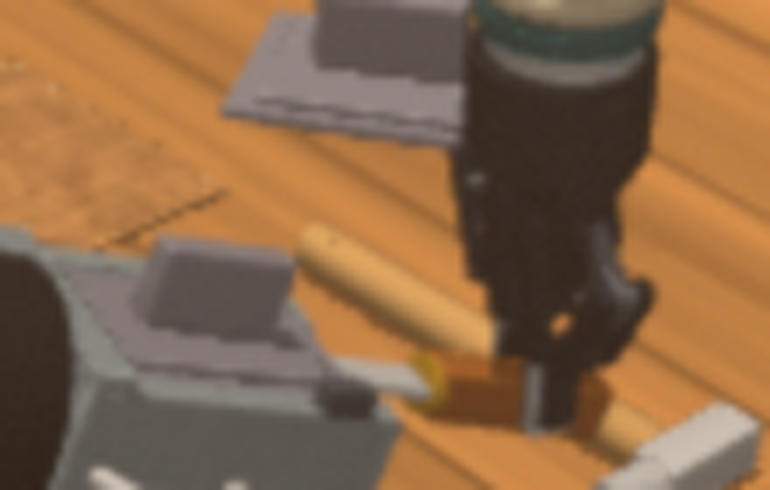

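View pics/w7.png

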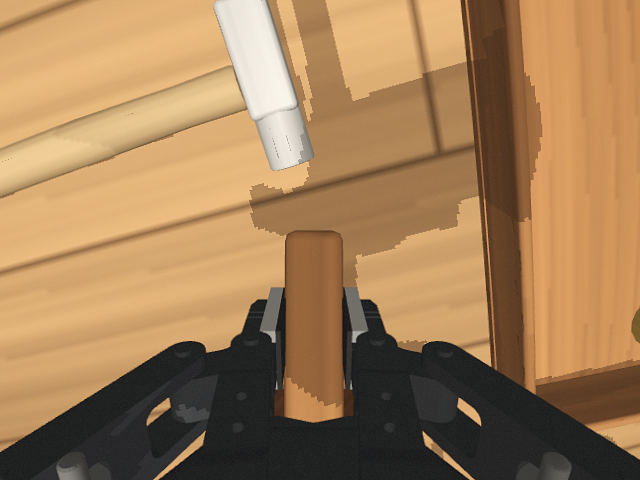

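```bash
cat >> h.py <<'E'
def pitch(tag):
    v=load(tag);P=cloud(v);a=np.radians(BYAW)
    q=P[240:375,300:330].reshape(-1,3);d=v.d[240:375,300:330].ravel();q=q[d>0]
    s=(q[:,:2]-[BX,BY])@[np.cos(a),np.sin(a)]*1e3;h=q[:,2]*1e3
    k=np.polyfit(s,h,1);k=np.polyfit(s[abs(h-np.polyval(k,s))<2],h[abs(h-np.polyval(k,s))<2],1)
    print("pitch",np.degrees(np.arctan(k[0])),"s range",s.min(),s.max(),"h",h.min(),h.max(), "top h at s0", [(x,np.polyval(k,x)) for x in(-150,)])
E
python3 - <<'E'
from h import *
pitch("w6");pitch("w7")
E
```

```text
pitch 0.6088918100338341 s range -239.99852146369795 -186.05969808773284 h 150.67237490588775 154.744188389143 top h at s0 [(-150, np.float64(153.48387049920717))]
pitch 22.197990970509686 s range -182.53944763861188 -136.66068536260715 h 94.50685126316147 115.38817859218082 top h at s0 [(-150, np.float64(109.22878718903881))]
```

>>> play_rows([
  [[1,-0.003,0,0.005,0],[1,-0.005,0,0.01,0],[1,-0.007,0,0.015,0],[1,-0.009,0,0.02,0],[1,-0.0095,0,0.022,0],[1,-0.0095,0,0.022,0]],
])

```text
clock: 10.0
position: [0.5122, 0.092, 0.0987]
ee_rot: [0.706, 0.089, 0.696, -0.095]
contact_force: [0.2, -0.6, -1.1]
width: 0.0207
```

```bash
python3 - <<'E'
from h import *
grab("wrist","w8");whereami();go(sp(-128.3,97.8),BYAW);pitch("w8")
E
```

```text
s,y,h [-128.4   -0.5   98.5]
shift [0.0007 0.0005 0.0001] yaw now -14.95 turn -0.01 clock 10.05 F [-0.1 -0.4 -0.7] pos [0.5116 0.092  0.0985] w 0.0209
pitch 22.00962623017954 s range -160.10431173377359 -114.05421898567373 h 105.1170483724229 125.53496143454296 top h at s0 [(-150, np.float64(110.1868241099151))]
```

```bash
python3 - <<'E'
import numpy as np
t=np.radians(22);T=lambda x,z:np.array([x*np.cos(t)-z*np.sin(t),165+x*np.sin(t)+z*np.cos(t)])
for phi in range(22,54,3):
    th=np.radians(phi);u=np.array([np.cos(th),np.sin(th)]);n=np.array([-np.sin(th),np.cos(th)])
    tip=T(-62,-9)+40*u+2*n;p=tip-118*u+3*n+[0,-11];up=tip+2*n-[0,165]
    b=np.array([up[0]*np.cos(t)+up[1]*np.sin(t),-up[0]*np.sin(t)+up[1]*np.cos(t)])
    edge=b[1]*112/(57-b[0])
    print(phi,"shift x %.1f z %.1f"%(98.5-p[1],p[0]+128.4),"tip bay",b.round(1),"edge rise",edge.round(1))
E
```

```text
22 shift x 0.7 z 0.1 tip bay [-22.  -5.] edge rise -7.1
25 shift x 4.5 z 1.5 tip bay [-22.3  -2.9] edge rise -4.1
28 shift x 8.3 z 3.1 tip bay [-22.6  -0.8] edge rise -1.2
31 shift x 12.0 z 4.9 tip bay [-23.1   1.2] edge rise 1.7
34 shift x 15.5 z 6.8 tip bay [-23.7   3.2] edge rise 4.5
37 shift x 19.0 z 9.0 tip bay [-24.4   5.2] edge rise 7.2
40 shift x 22.4 z 11.3 tip bay [-25.2   7.2] edge rise 9.8
43 shift x 25.6 z 13.8 tip bay [-26.1   9.1] edge rise 12.2
46 shift x 28.7 z 16.5 tip bay [-27.1  10.9] edge rise 14.6
49 shift x 31.7 z 19.3 tip bay [-28.2  12.7] edge rise 16.7
52 shift x 34.5 z 22.3 tip bay [-29.4  14.5] edge rise 18.8
```

>>> play_rows([
  [[1,0.002,0,0.0008,0],[1,0.0045,0,0.0015,0],[1,0.0083,0,0.003,0],[1,0.012,0,0.005,0],[1,0.0155,0,0.007,0],[1,0.019,0,0.009,0],[1,0.019,0,0.009,0]],
], grip_force=40)

```text
clock: 10.75
position: [0.5188, 0.0899, 0.0788]
ee_rot: [0.705, 0.089, 0.697, -0.095]
contact_force: [-6.0, 1.7, 3.1]
width: 0.021
```

```bash
python3 - <<'E'
from h import *
grab("wrist","w9");whereami();go(sp(-128.3,97.8),BYAW);pitch("w9")
E
```

```text
s,y,h [-120.9   -0.7   78.8]
shift [-0.019   0.0006 -0.0072] yaw now -14.95 turn -0.01 clock 10.8 F [-4.9  1.8  2.9] pos [0.5188 0.0899 0.0788] w 0.0211
pitch 37.0637687234317 s range -150.31165062764316 -109.57366877853639 h 76.36359597174267 109.08919112860198 top h at s0 [(-150, np.float64(78.32897846550863))]
```

>>> play_rows([
  [[1,0.002,0,0.002,0],[1,0.0035,0,0.0035,0],[1,0.005,0,0.005,0],[1,0.0066,0,0.006,0],[1,0.008,0,0.007,0],[1,0.0097,0,0.0085,0],[1,0.0097,0,0.0085,0]],
])

```text
clock: 11.5
position: [0.5252, 0.088, 0.0684]
ee_rot: [0.703, 0.089, 0.699, -0.095]
contact_force: [-5.6, 2.9, 2.8]
width: 0.0211
```

```bash
python3 - <<'E'
from h import *
grab("wrist","w10");grab("scene","s10");whereami();go(sp(-128.3,97.8),BYAW);pitch("w10")
crop("s10",280,200,400,290,6,"s10c")
E
```

```text
s,y,h [-114.3   -0.9   68.4]
shift [-0.0295  0.0006 -0.0138] yaw now -14.95 turn -0.01 clock 11.6 F [-5.1  1.2  3.2] pos [0.5252 0.088  0.0684] w 0.0208
pitch 46.12710222294041 s range -141.15344410970903 -105.06532971463764 h -2.2144770100402713 100.86246481826646 top h at s0 [(-150, np.float64(53.19141455216149))]
```

View pics/s10c.png

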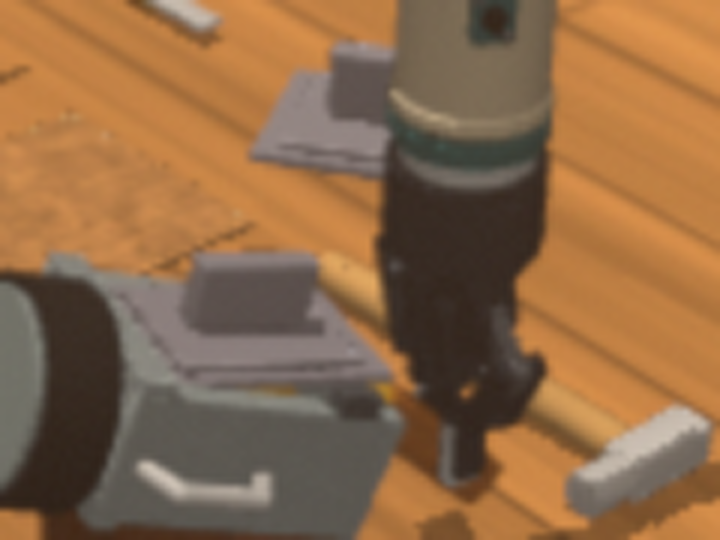

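>>> play_rows([
  [[1,0.002,0,-0.003,0],[1,0.005,0,-0.01,0],[1,0.008,0,-0.018,0],[1,0.011,0,-0.026,0],[1,0.014,0,-0.034,0],[1,0.017,0,-0.042,0],[1,0.017,0,-0.05,0],[1,0.012,0,-0.058,0],[1,0,0,-0.06,0]],
])

```text
clock: 12.5
position: [0.465, 0.1036, 0.0678]
ee_rot: [0.702, 0.088, 0.7, -0.095]
contact_force: [-0.3, 1.0, -1.2]
width: 0.0211
```

```bash
python3 - <<'E'
from h import *
grab("wrist","w11");grab("scene","s11");whereami();go(sp(-175,200),BYAW);pitch("w11")
crop("s11",280,200,400,290,6,"s11c")
E
```

```text
s,y,h [-173.    -0.2   70.1]
shift [-0.1299 -0.0006 -0.0005] yaw now -14.93 turn 0.01 clock 12.6 F [ 0.3 -0.4 -0.6] pos [0.4686 0.1038 0.0701] w 0.021
pitch 45.57612650974375 s range -203.23074653294023 -166.30165612923477 h -2.4781395895619838 100.23887934333227 top h at s0 [(-150, np.float64(116.67707186267495))]
```

View pics/s11c.png

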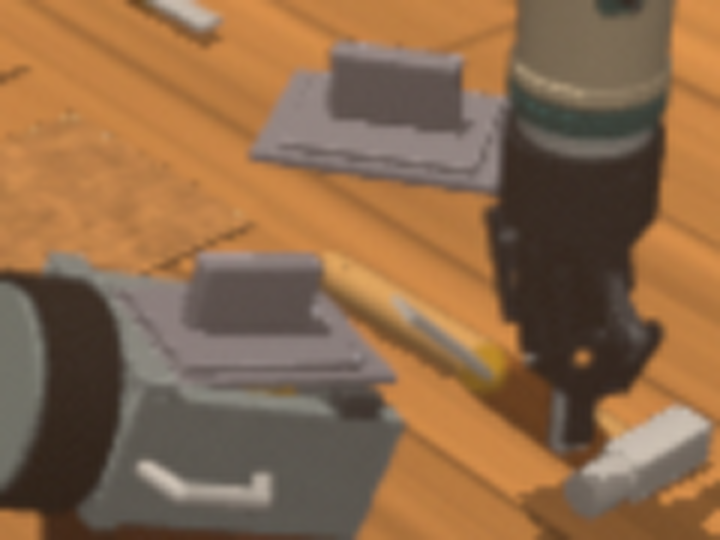

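View pics/w11.png

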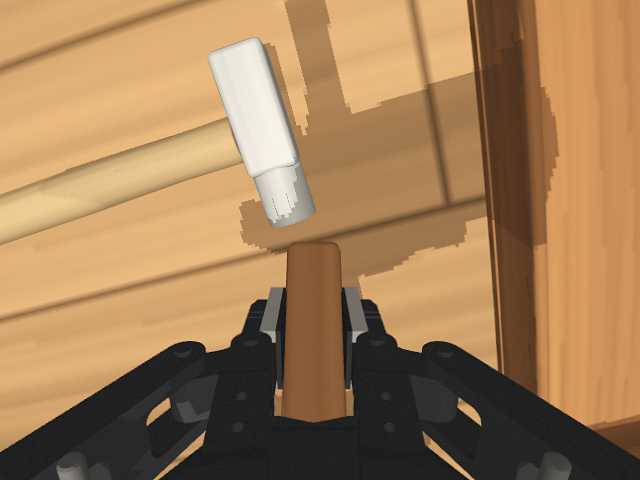

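```bash
python3 - <<'E'
from h import *
v=load("w2");P=cloud(v)
for u,r in[(216,162),(380,173),(222,350),(362,355)]:print(P[r,u].round(3))
go([.4242,-.3083,.2],8.9)
E
```

```text
[ 0.404 -0.402  0.002]
[ 0.398 -0.235  0.003]
[ 0.622 -0.389  0.003]
[ 0.611 -0.224  0.003]
shift [-0.1264 -0.4105  0.0647] yaw now -14.93 turn -23.83 clock 12.6 F [ 0.3 -0.4 -0.6] pos [0.4686 0.1038 0.0701] w 0.021
```

>>> play_rows([
  [[1,-0.04,0,-0.01,0],[1,-0.08,-0.02,-0.01,0],[1,-0.11,-0.06,-0.01,-2],[1,-0.126,-0.1,-0.01,-4],[1,-0.126,-0.14,0,-6],[1,-0.126,-0.18,0.01,-9],[1,-0.126,-0.22,0.02,-12],[1,-0.126,-0.26,0.03,-15],[1,-0.126,-0.3,0.04,-18],[1,-0.126,-0.34,0.055,-21],[1,-0.126,-0.38,0.065,-23.8],[1,-0.126,-0.408,0.068,-23.8]],
])

```text
clock: 13.8
position: [0.4286, -0.3106, 0.2002]
ee_rot: [0.709, -0.059, 0.701, 0.05]
contact_force: [0.3, 0.8, -2.5]
width: 0.0209
```

```bash
python3 - <<'E'
from h import *
go([.4292,-.3075,.036],8.9)
E
```

```text
shift [ 0.1642  0.0053 -0.0005] yaw now 8.84 turn -0.06 clock 13.8 F [ 0.3  0.8 -2.5] pos [ 0.4286 -0.3106  0.2002] w 0.0209
```

>>> play_rows([
  [[1,0.03,0.003,0,0],[1,0.07,0.005,0,0],[1,0.11,0.005,0,0],[1,0.14,0.005,0,0],[1,0.157,0.005,0,0],[1,0.164,0.005,0,0],[1,0.164,0.005,0,0],[1,0.164,0.005,0,0]],
], grip_force=25)

```text
clock: 14.6
position: [0.4306, -0.3086, 0.0373]
ee_rot: [0.709, -0.06, 0.701, 0.049]
contact_force: [-0.2, -0.7, -0.9]
width: 0.0208
```

```bash
python3 - <<'E'
from h import *
grab("wrist","w13");go([.4292,-.3075,.036],8.9);pitch("w13")
E
```

```text
shift [ 0.0014  0.0013 -0.0013] yaw now 8.84 turn -0.06 clock 14.65 F [-0.   0.4 -1.9] pos [ 0.4307 -0.3086  0.0375] w 0.0211
pitch 49.213485115975125 s range -130.28876578005656 -93.30844392554788 h 1.676643270705821 69.6802028096198 top h at s0 [(-150, np.float64(5.531494528364249))]
```

View pics/w13.png

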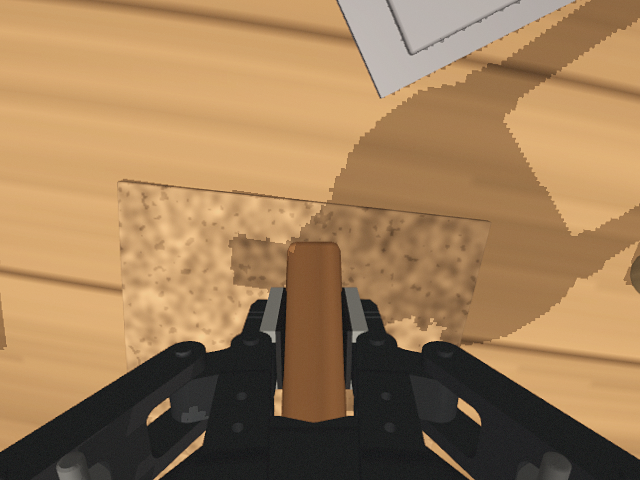

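>>> play_rows([
  [[1,0.004,0,0.002,0],[1,0.006,0,0.004,0],[1,0.0075,0,0.006,0],[1,0.009,0,0.009,0],[1,0.0105,0,0.0115,0],[1,0.012,0,0.014,0],[1,0.014,0,0.0165,0],[1,0.016,0,0.019,0],[1,0.018,0,0.021,0],[1,0.018,0,0.021,0]],
])

```text
clock: 15.65
position: [0.4524, -0.3057, 0.022]
ee_rot: [0.71, -0.06, 0.7, 0.049]
contact_force: [-2.6, 3.1, 16.3]
width: 0.0207
```

```bash
python3 - <<'E'
from h import *
grab("wrist","w14");go([.4292,-.3075,.0095],8.9);pitch("w14")
E
```

```text
shift [ 0.0122  0.002  -0.0234] yaw now 8.85 turn -0.05 clock 15.7 F [-2.1  2.7 16.2] pos [ 0.4524 -0.3057  0.022 ] w 0.0208
pitch 34.46986710821597 s range -113.63417008585424 -72.20378750148757 h 25.308759520792087 53.782984332594665 top h at s0 [(-150, np.float64(0.5002888092082571))]
```

>>> play_rows([
  [[1,0,0,0.003,0],[1,0,0,0.006,0],[1,0.001,0,0.009,0],[1,0.002,0,0.012,0],[1,0.003,0,0.014,0],[1,0.004,0,0.016,0],[1,0.004,0,0.016,0]],
], grip_force=20)

```text
clock: 16.4
position: [0.4673, -0.3039, 0.019]
ee_rot: [0.709, -0.061, 0.701, 0.049]
contact_force: [-5.5, -0.5, 11.1]
width: 0.021
```

```bash
python3 - <<'E'
from h import *
grab("wrist","w15");go([.4292,-.3075,.0095],8.9);pitch("w15")
E
```

```text
shift [ 0.0091  0.0025 -0.0382] yaw now 8.95 turn 0.05 clock 16.45 F [-6.3 -1.6 11.5] pos [ 0.4672 -0.3039  0.019 ] w 0.0211
pitch 27.514920711302977 s range -100.9169887050657 -57.93016263661373 h 27.148453321818927 49.95296741431633 top h at s0 [(-150, np.float64(1.8512490455751731))]
```

View pics/w15.png

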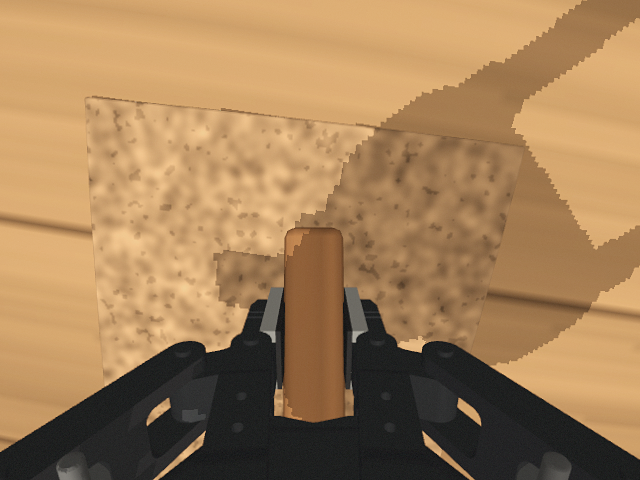

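>>> play_rows([
  [[1,0.002,0,0,0],[1,0.004,0,0,0],[1,0.006,0,0,0],[1,0.008,0,0,0],[1,0.01,0,0,0],[1,0.012,0,0,0],[1,0.012,0,0,0]],
])

```text
clock: 17.15
position: [0.4731, -0.305, 0.0107]
ee_rot: [0.713, -0.062, 0.697, 0.047]
contact_force: [6.4, 6.5, 20.6]
width: 0.0209
```

```bash
python3 - <<'E'
from h import *
grab("wrist","w16");go([.4292,-.3075,.0095],8.9);pitch("w16")
E
```

```text
shift [ 0.0002  0.0043 -0.0438] yaw now 8.8 turn -0.1 clock 17.2 F [ 6.6  6.4 20.6] pos [ 0.4731 -0.305   0.0107] w 0.0212
pitch 14.715078259902048 s range -98.05510150901918 -51.420023797962635 h 27.03832428543323 40.659281688879354 top h at s0 [(-150, np.float64(14.365738878755906))]
```

>>> play_rows([
  [[1,0.002,0,-0.001,0],[1,0.004,0,-0.002,0],[1,0.006,0,-0.003,0],[1,0.007,0,-0.004,0],[1,0.007,0,-0.004,0]],
])

```text
clock: 17.7
position: [0.4748, -0.307, 0.0074]
ee_rot: [0.716, -0.063, 0.694, 0.044]
contact_force: [6.1, 5.7, 21.0]
width: 0.0211
```

```bash
python3 - <<'E'
from h import *
grab("wrist","w17");go([.4292,-.3075,.0095],8.9);pitch("w17")
grab("scene","s17");crop("s17",220,170,370,270,5,"s17c")
E
```

```text
shift [-0.0036  0.0063 -0.0451] yaw now 8.68 turn -0.22 clock 17.75 F [ 5.7  5.2 21.6] pos [ 0.4748 -0.307   0.0074] w 0.0212
pitch 9.884544821101521 s range -96.68361338127227 -49.766653389758844 h 26.56731255316482 37.4109197912726 top h at s0 [(-150, np.float64(18.932512612324587))]
```

View pics/s17c.png

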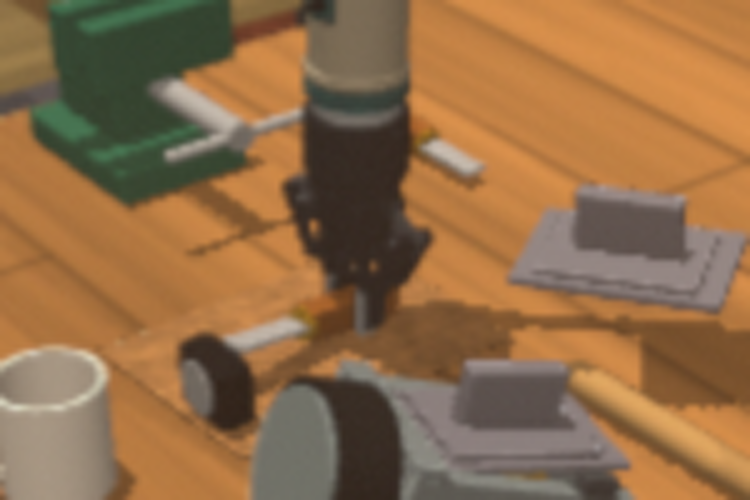

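>>> play_rows([
  [[1,0,0,-0.003,0],[1,0.0,0,-0.007,0],[1,0.001,0,-0.011,0],[1,0.001,0,-0.014,0],[1,0.001,0,-0.014,0]],
])

```text
clock: 18.3
position: [0.4641, -0.3115, 0.0079]
ee_rot: [0.718, -0.064, 0.691, 0.042]
contact_force: [3.7, 0.8, 12.8]
width: 0.0213
```

```bash
python3 - <<'E'
from h import *
grab("wrist","w18");go([.4292,-.3075,.0095],8.9);pitch("w18");print(Rq(manip.get_state()['ee_rot']).round(3))
E
```

```text
shift [-0.0031  0.0091 -0.0338] yaw now 8.65 turn -0.25 clock 18.35 F [ 4.7  0.3 10.7] pos [ 0.4641 -0.3115  0.0079] w 0.021
pitch 10.468393669401808 s range -106.18404372865632 -59.42642815418205 h 26.599809754900782 38.23424195679119 top h at s0 [(-150, np.float64(20.235518302278027))]
[[ 0.04  -0.149  0.988]
 [-0.028  0.988  0.15 ]
 [-0.999 -0.034  0.036]]
```

View pics/w18.png

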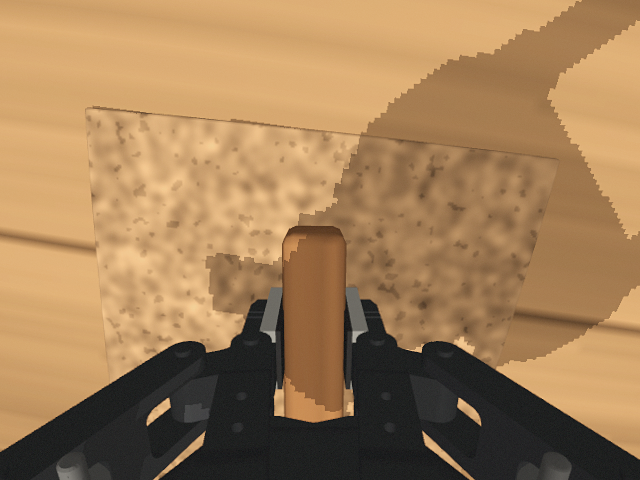

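>>> play_rows([
  [[0.6,0,0,0,0],[0.4,0,0,0,0],[0.2,0,0,0,0],[0,0,0,0,0],[0,0,0,0,0],[0,-0.03,0,0,0],[0,-0.07,0,0,0],[0,-0.11,0,0,0],[0,-0.16,0,0,0],[0,-0.2,0,0,0],[0,-0.22,0,0,0],[0,-0.22,0,0,0]],
])

```text
clock: 19.55
position: [0.4566, -0.3065, 0.2314]
ee_rot: [0.72, -0.066, 0.689, 0.04]
contact_force: [1.5, -0.5, -0.7]
width: 0.0854
```

```bash
python3 - <<'E'
from h import *
grab("wrist","w19");go(sp(0,330),BYAW);print(Rq(manip.get_state()['ee_rot']).round(3))
E
```

```text
shift [-0.1043  0.3302  0.2367] yaw now 8.65 turn 23.59 clock 19.6 F [-0.4  0.3 -0.4] pos [ 0.4556 -0.3056  0.2288] w 0.0852
[[ 0.043 -0.149  0.988]
 [-0.03   0.988  0.15 ]
 [-0.999 -0.036  0.038]]
```

View pics/w19.png

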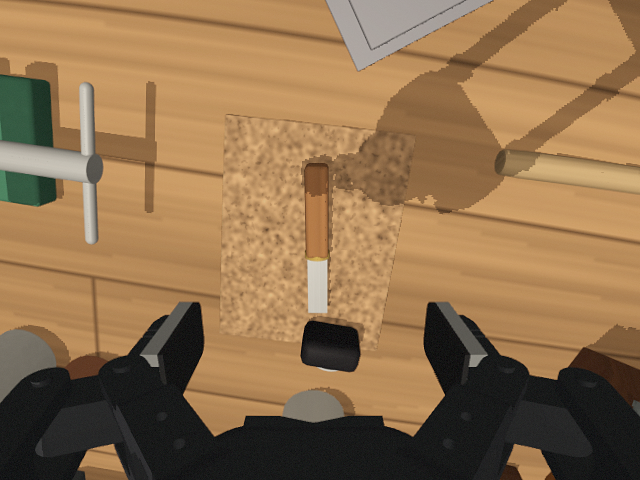

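```bash
python3 - <<'E'
from h import *
go(sp(-110,310),BYAW)
E
```

```text
shift [-0.0897  0.3748  0.1352] yaw now 8.65 turn 23.59 clock 19.6 F [-0.4  0.3 -0.4] pos [ 0.4556 -0.3056  0.2288] w 0.0852
```

>>> play_rows([
  [[0,-0.04,0.02,0,2],[0,-0.08,0.05,0,4],[0.45,-0.09,0.09,0,6],[0.45,-0.09,0.13,0.02,8],[0.45,-0.09,0.17,0.03,10],[0.45,-0.09,0.21,0.05,12],[0.45,-0.09,0.25,0.07,14],[0.45,-0.09,0.29,0.09,16],[0.45,-0.09,0.33,0.11,18],[0.45,-0.09,0.36,0.13,21],[0.45,-0.09,0.375,0.135,23.6],[0.45,-0.09,0.375,0.135,23.6]],
])

```text
clock: 20.8
position: [0.5287, 0.0901, 0.3073]
ee_rot: [0.716, 0.082, 0.687, -0.1]
contact_force: [-0.5, 0.6, 0.6]
width: 0.047
```

```bash
python3 - <<'E'
from h import *
grab("wrist","w20");go(sp(-110,310),BYAW);whereami()
crop('w20',215,200,395,430,3,'w20c')
E
```

```text
shift [-0.0021 -0.0005  0.0013] yaw now -14.79 turn 0.15 clock 20.85 F [-0.6  0.  -0.4] pos [0.5285 0.0885 0.3078] w 0.0469
s,y,h [-111.2    0.5  307.8]
```

View pics/w20.png

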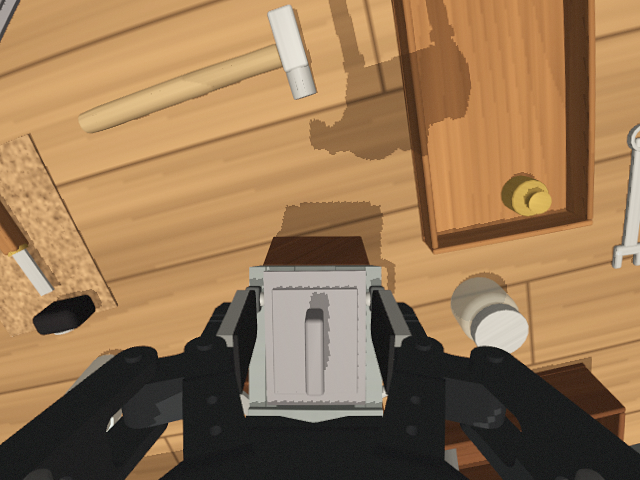

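```bash
python3 - <<'E'
from h import *
v=load("w20");P=cloud(v);B=bayT(BX,BY,.165,BYAW);L=(P-B[1])@B[0]*1e3
pan=np.concatenate([L[300:385,281:298].reshape(-1,3),L[300:385,330:350].reshape(-1,3)])
A=np.c_[pan[:,0],pan[:,1],np.ones(len(pan))]
for _ in range(4):
    k=np.linalg.lstsq(A,pan[:,2],rcond=None)[0];r=abs(pan[:,2]-A@k);g=r<2;A,pan=A[g],pan[g]
print("plane z=%.3fx+%.3fy+%.1f"%tuple(k),len(pan),"angle",np.degrees(np.arctan(k[0])))
h=L[...,2]-(k[0]*L[...,0]+k[1]*L[...,1]+k[2])
m=np.zeros(h.shape,bool);m[300:400,300:328]=1;m&=(h>25)&(h<40)
q=L[m];print("rib",np.percentile(q,[2,50,98],axis=0).round(1))
# rib axis yaw
f=np.polyfit(q[:,0],q[:,1],1);print("yaw in bay",np.degrees(np.arctan(f[0])),"y at mid",np.polyval(f,q[:,0].mean()))
for r in(267,272,278,285,292):print(r,L[r,285].round(1),L[r,340].round(1))
E
```

```text
plane z=-0.183x+0.005y+14.9 1031 angle -10.352424579039212
rib [[-25.2  -6.4  43.4]
 [  1.9   0.5  48.2]
 [ 30.8   7.2  52.3]]
yaw in bay 1.381620666602105 y at mid 0.6154730614345989
267 [-61.6 -26.3  -0. ] [-62.2  21.5   2.9]
272 [-58.1 -24.5  18.4] [-58.5  20.7  18.5]
278 [-53.1 -24.5  17.7] [-53.6  20.7  18.5]
285 [-47.3 -24.6  16.6] [-47.7  20.9  16. ]
292 [-41.9 -24.1  20.5] [-42.4  20.6  21. ]
```

```bash
python3 - <<'E'
from h import *
go(sp(-12,186,.6),BYAW)
E
```

```text
shift [0.1261 0.0024 0.0937] yaw now -14.79 turn 0.15 clock 20.85 F [-0.6  0.  -0.4] pos [0.5285 0.0885 0.3078] w 0.0469
```

>>> play_rows([
  [[0.45,0,0.002,0.03,0],[0.45,0.01,0.002,0.06,0],[0.45,0.03,0.0025,0.085,0],[0.45,0.06,0.0025,0.0935,0],[0.45,0.08,0.0025,0.0935,0],[0.45,0.1,0.0025,0.0935,0],[0.45,0.11,0.0025,0.0935,0],[0.45,0.11,0.0025,0.0935,0],[0.45,0.11,0.0025,0.0935,0]],
])

```text
clock: 21.75
position: [0.6237, 0.0631, 0.2025]
ee_rot: [0.716, 0.082, 0.686, -0.1]
contact_force: [-0.5, 0.6, 0.8]
width: 0.0472
```

```bash
python3 - <<'E'
from h import *
go(sp(-12,185.5,.6),BYAW);grab("wrist","w21");grab("scene","s21");crop("s21",260,180,380,270,6,"s21c")
E
```

```text
shift [ 0.017   0.0005 -0.0002] yaw now -14.81 turn 0.13 clock 21.75 F [-0.5  0.6  0.8] pos [0.6237 0.0631 0.2025] w 0.0472
```

View pics/w21.png

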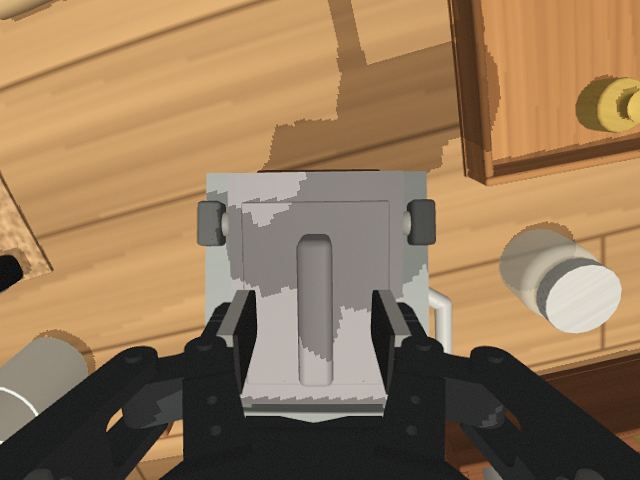

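View pics/s21c.png

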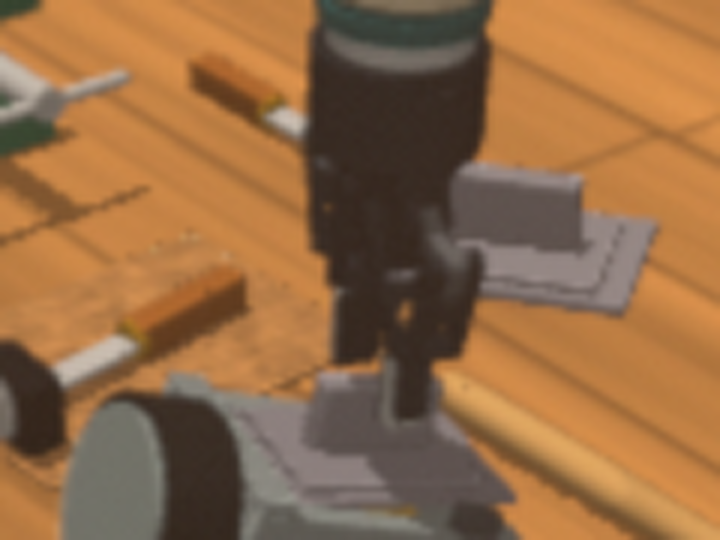

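>>> play_rows([
  [[0.45,0.008,0,0,0],[0.45,0.014,0,0,0],[0.45,0.0165,0,0,0],[0.45,0.0165,0,0,0],[0.7,0.0165,0,0,0],[0.9,0.0165,0,0,0],[1,0.0165,0,0,0],[1,0.0165,0,0,0],[1,0.0165,0,0,0]],
], grip_force=40)

```text
clock: 22.75
position: [0.625, 0.0631, 0.1874]
ee_rot: [0.717, 0.082, 0.685, -0.1]
contact_force: [-0.9, 0.1, 2.2]
width: 0.0135
```

```bash
python3 - <<'E'
from h import *
go(sp(-12,185.5,.6),BYAW);whereami();grab("scene","s22");crop("s22",260,180,380,270,6,"s22c");t=np.radians(22)
print("tool dirs: -x bay 14mm:",Rq(manip.get_state()['ee_rot']).T@(bayT(0,0,0,BYAW)[0]@[-.014,0,0]),"z bay 60",Rq(manip.get_state()['ee_rot']).T@(bayT(0,0,0,BYAW)[0]@[0,0,.06]))
E
```

```text
shift [ 0.0019 -0.0001 -0.0007] yaw now -14.79 turn 0.15 clock 22.75 F [-0.9  0.1  2.2] pos [0.625  0.0631 0.1874] w 0.0135
s,y,h [-11.4   0.8 187.4]
tool dirs: -x bay 14mm: [ 0.00461878  0.0001232  -0.01321559] z bay 60 [-0.05662903 -0.00103281 -0.01980116]
```

View pics/s22c.png

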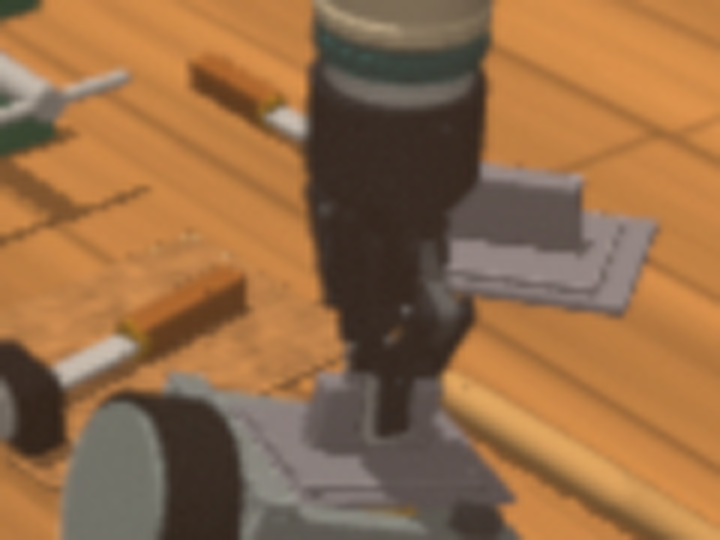

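>>> play_rows([
  [[1,0.0005,0,-0.002,0],[1,0.0015,0,-0.005,0],[1,0.0025,0,-0.008,0],[1,0.0035,0,-0.011,0],[1,0.0043,0,-0.0125,0],[1,0.0043,0,-0.0125,0]],
])

```text
clock: 23.4
position: [0.6124, 0.0663, 0.1824]
ee_rot: [0.716, 0.082, 0.686, -0.1]
contact_force: [-2.2, -0.6, 3.5]
width: 0.0133
```

```bash
python3 - <<'E'
from h import *
whereami();go(sp(-12,185.5,.6),BYAW);grab("wrist","w23");
E
```

```text
s,y,h [-24.4   0.6 182.4]
shift [-0.0025 -0.0001  0.0125] yaw now -14.79 turn 0.15 clock 23.4 F [-2.2 -0.6  3.5] pos [0.6124 0.0663 0.1824] w 0.0133
```

View pics/w23.png

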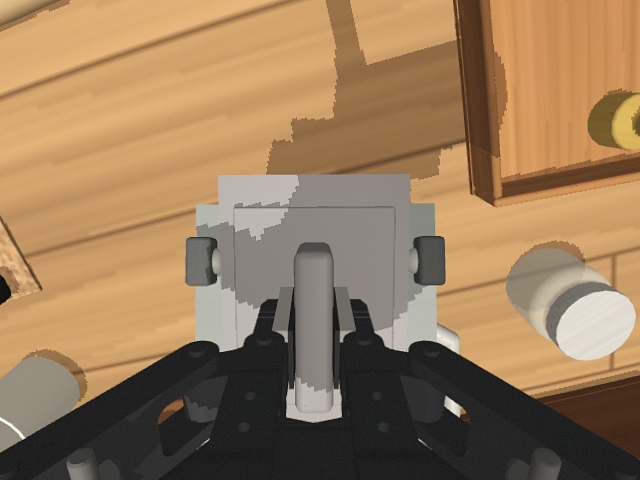

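>>> play_rows([
  [[1,-0.003,0,-0.001,0],[1,-0.008,0,-0.003,0],[1,-0.014,0,-0.005,0],[1,-0.022,0,-0.008,0],[1,-0.032,-0.0005,-0.011,0],[1,-0.042,-0.001,-0.015,0],[1,-0.0565,-0.001,-0.02,0],[1,-0.075,-0.001,-0.026,0],[1,-0.075,-0.001,-0.026,0]],
])

```text
clock: 24.35
position: [0.5848, 0.0747, 0.2599]
ee_rot: [0.718, 0.083, 0.684, -0.099]
contact_force: [0.8, -0.7, -1.2]
width: 0.0131
```

```bash
python3 - <<'E'
from h import *
whereami();go(sp(-12,185.5,.6),BYAW);grab("wrist","w24");grab("scene","s24");grab("top","t24");crop("s24",260,150,380,260,5,"s24c")
v=load("top0");P=cloud(v)
# crate edges
for u,r in[(158,194),(225,194),(155,297),(220,299),(190,192),(188,300),(183,206),(157,245),(222,245),(190,260)]:print((u,r),P[r,u].round(3))
crop("top0",140,180,240,310,5,"crate")
E
```

```text
s,y,h [-53.2   1.6 259.9]
shift [0.0765 0.0002 0.0373] yaw now -14.77 turn 0.17 clock 24.35 F [ 0.8 -0.7 -1.2] pos [0.5848 0.0747 0.2599] w 0.0131
(158, 194) [ 0.647  0.391 -0.001]
(225, 194) [0.636 0.193 0.029]
(155, 297) [0.347 0.384 0.03 ]
(220, 299) [ 0.34   0.21  -0.001]
(190, 192) [0.639 0.289 0.048]
(188, 300) [0.339 0.299 0.001]
(183, 206) [0.596 0.306 0.061]
(157, 245) [0.489 0.379 0.046]
(222, 245) [0.488 0.201 0.031]
(190, 260) [0.451 0.294 0.007]
```

View pics/s24c.png

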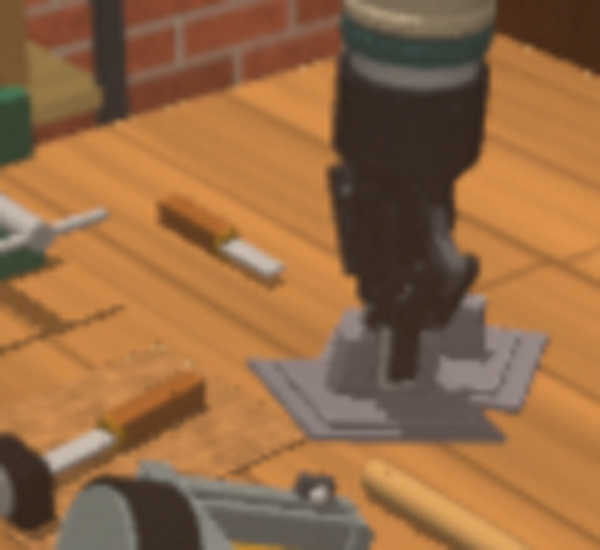

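View pics/crate.png

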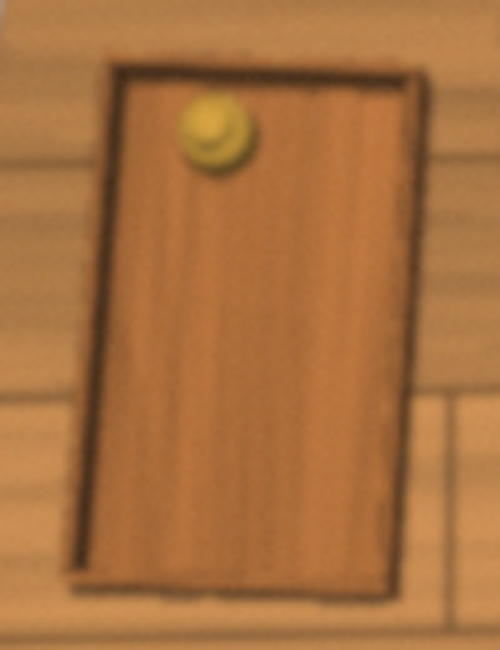

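View pics/w24.png

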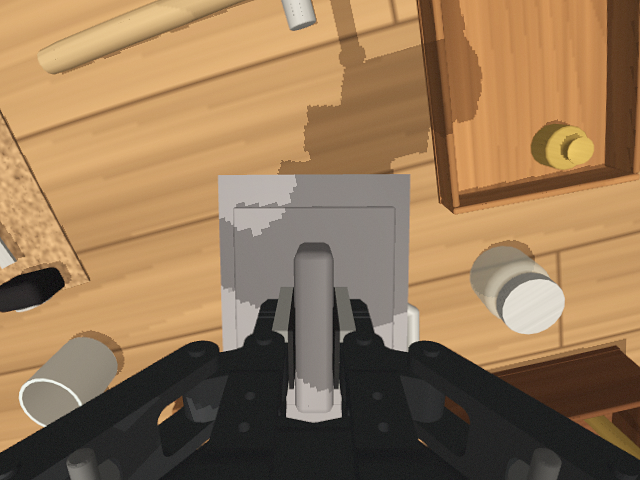

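```bash
python3 - <<'E'
from h import *
v=load("top0")
px=np.array([(110,66),(424,72),(72,588),(396,597),(217,134)])/5+[140,180]-.4
n=cv2.undistortPoints(px.reshape(-1,1,2),v.K,v.D).reshape(-1,2)
C=-v.R.T@v.t
W=[]
for q,z in zip(n,[.05,.05,.05,.05,.04]):
    d=v.R.T@np.array([q[0],q[1],1]);W.append(C+d*(z-C[2])/d[2])
W=np.array(W);print(W.round(4))
print("center",W[:4].mean(0),"yaw L",np.degrees(np.arctan2(*(W[0]-W[2])[[1,0]])),"R",np.degrees(np.arctan2(*(W[1]-W[3])[[1,0]])),"width",np.linalg.norm(W[0]-W[1]),np.linalg.norm(W[0]-W[2]))
# cover pitch in hand
w=load("w24");P=cloud(w);a=np.radians(BYAW);B=bayT(BX,BY,.165,BYAW);L=(P-B[1])@B[0]*1e3
pan=np.concatenate([P[220:300,240:285].reshape(-1,3),P[220:300,345:385].reshape(-1,3)])
s=(pan[:,:2]-[BX,BY])@[np.cos(a),np.sin(a)];l=(pan[:,:2]-[BX,BY])@[-np.sin(a),np.cos(a)]
A=np.c_[s,l,np.ones(len(s))];z=pan[:,2]
for _ in range(5):
    k=np.linalg.lstsq(A,z,rcond=None)[0];g=abs(z-A@k)<.003;A,z=A[g],z[g]
print("cover pitch",np.degrees(np.arctan(k[:2])),len(z), "panel height below TCP at TCP s:",.2599-np.dot(k,[-.0532,.0016,1]))
E
```

```text
[[0.6372 0.3685 0.05  ]
 [0.6307 0.1924 0.05  ]
 [0.3449 0.382  0.05  ]
 [0.3364 0.2059 0.05  ]
 [0.5993 0.31   0.04  ]]
center [0.48728684 0.28719228 0.05      ] yaw L -2.6407147813874854 R -2.63018573856726 width 0.1761908472610618 0.292617215281575
cover pitch [12.18753486 -0.46879866] 3525 panel height below TCP at TCP s: 0.010597082085995052
```

```bash
python3 - <<'E'
from h import *
go([.4505,.289,.14],-2.6)
E
```

```text
shift [ 0.104   0.1756 -0.1889] yaw now -14.79 turn -12.19 clock 24.5 F [ 0.5  0.7 -1.4] pos [0.5839 0.0743 0.256 ] w 0.0133
```

>>> play_rows([
  [[1,0,0.01,-0.02,0],[1,0,0.03,-0.045,-2],[1,0,0.05,-0.07,-4],[1,0,0.075,-0.095,-6],[1,0,0.1,-0.12,-8],[1,0,0.125,-0.145,-10],[1,0.02,0.15,-0.17,-12.2],[1,0.05,0.17,-0.185,-12.2],[1,0.08,0.1755,-0.189,-12.2],[1,0.1,0.1755,-0.189,-12.2],[1,0.104,0.1755,-0.189,-12.2],[1,0.104,0.1755,-0.189,-12.2]],
])

```text
clock: 25.7
position: [0.4499, 0.2885, 0.139]
ee_rot: [0.72, 0.005, 0.693, -0.027]
contact_force: [-0.1, 1.0, -1.0]
width: 0.0133
```

```bash
python3 - <<'E'
from h import *
go([.4505,.289,.042],-2.6);grab("wrist","w25");grab("scene","s25");crop("s25",320,220,500,370,4,"s25c")
E
```

```text
shift [ 0.0969  0.0034 -0.0032] yaw now -2.58 turn 0.02 clock 25.7 F [-0.1  1.  -1. ] pos [0.4499 0.2885 0.139 ] w 0.0133
```

View pics/w25.png

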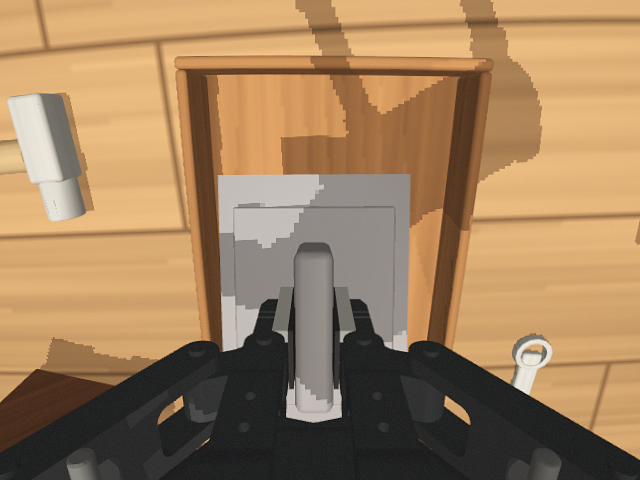

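View pics/s25c.png

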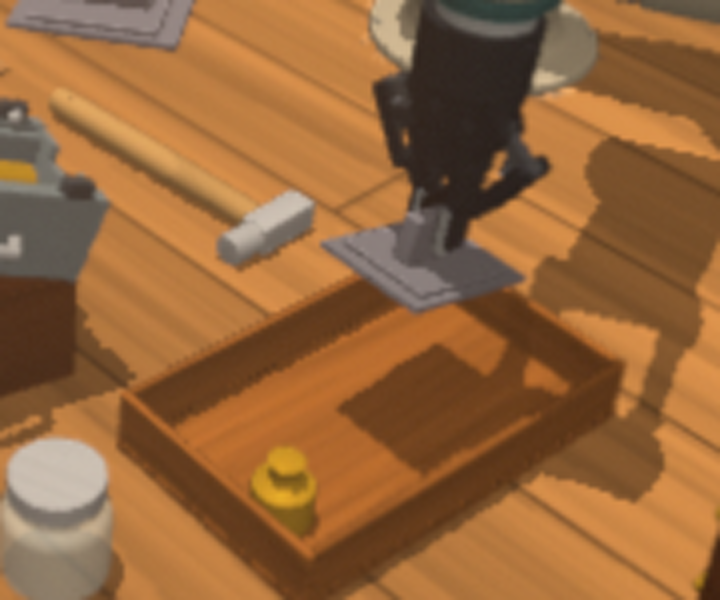

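Well centred over the crate. Lowering to just above the floor.

>>> play_rows([
  [[1,0.02,0.001,-0.001,0],[1,0.045,0.002,-0.002,0],[1,0.065,0.003,-0.003,0],[1,0.08,0.003,-0.003,0],[1,0.088,0.0035,-0.003,0],[1,0.092,0.0035,-0.003,0],[1,0.095,0.0035,-0.003,0],[1,0.095,0.0035,-0.003,0]],
], grip_force=30)

```text
clock: 26.6
position: [0.4528, 0.29, 0.0462]
ee_rot: [0.722, 0.006, 0.692, -0.026]
contact_force: [0.1, -0.6, -0.6]
width: 0.0132
```

```bash
python3 - <<'E'
from h import *
go([.4505,.289,.025],-2.6)
E
```

```text
shift [ 0.0211 -0.0005 -0.0032] yaw now -2.62 turn -0.02 clock 26.6 F [ 0.1 -0.6 -0.6] pos [0.4528 0.29   0.0462] w 0.0132
```

>>> play_rows([
  [[1,0.003,0,0,0],[1,0.006,0,0,0],[1,0.009,0,0,0],[1,0.012,0,0,0],[1,0.0145,0,0,0],[1,0.017,0,0,0],[1,0.017,0,0,0]],
], grip_force=20)

```text
clock: 27.3
position: [0.4573, 0.2898, 0.0313]
ee_rot: [0.724, 0.006, 0.689, -0.026]
contact_force: [4.3, -2.4, 9.0]
width: 0.0132
```

```bash
cat >> h.py <<'E'
def cpitch(tag,yaw):
    w=load(tag);P=cloud(w);a=np.radians(yaw);p=manip.get_state()['position']
    pan=np.concatenate([P[220:300,245:285].reshape(-1,3),P[220:300,345:385].reshape(-1,3)])-p
    A=np.c_[pan[:,:2]@[np.cos(a),np.sin(a)],pan[:,:2]@[-np.sin(a),np.cos(a)],np.ones(len(pan))];z=pan[:,2]
    for _ in range(5):
        k=np.linalg.lstsq(A,z,rcond=None)[0];g=abs(z-A@k)<.003;A,z=A[g],z[g]
    print("cover pitch/roll",np.degrees(np.arctan(k[:2])),len(z),"panel z at TCP",p[2]+k[2])
E
python3 - <<'E'
from h import *
go([.4505,.289,.025],-2.6);grab("wrist","w27");cpitch("w27",-2.6)
E
```

```text
shift [ 0.006  -0.001  -0.0071] yaw now -2.56 turn 0.04 clock 27.3 F [ 4.3 -2.4  9. ] pos [0.4573 0.2898 0.0313] w 0.0132
cover pitch/roll [ 5.82787688 -1.15632876] 3037 panel z at TCP 0.02167718390977918
```

>>> play_rows([
  [[1,0.002,0,0,0],[1,0.004,0,0,0],[1,0.006,0,0,0],[1,0.008,0,0,0],[1,0.008,0,0,0]],
])

```text
clock: 27.85
position: [0.4613, 0.29, 0.0253]
ee_rot: [0.727, 0.007, 0.686, -0.025]
contact_force: [3.9, -3.6, 9.2]
width: 0.0131
```

```bash
python3 - <<'E'
from h import *
go([.4505,.289,.025],-2.6);grab("wrist","w28");cpitch("w28",-2.6)
E
```

```text
shift [-0.0003 -0.0015 -0.0107] yaw now -2.51 turn 0.09 clock 27.85 F [ 3.9 -3.6  9.2] pos [0.4613 0.29   0.0253] w 0.0131
cover pitch/roll [ 0.91706901 -0.99596603] 3911 panel z at TCP 0.016476005022927898
```

>>> play_rows([
  [[1,0.001,0,0,0],[1,0.002,0,0,0],[1,0.002,0,0,0],[0.8,0.002,0,0,0],[0.6,0.001,0,0,0],[0.45,0,0,0,0],[0.45,0,0,0,0],[0.45,-0.01,0,0,0],[0.45,-0.03,0,0,0],[0.45,-0.06,0,0,0],[0.45,-0.1,0,0,0],[0.45,-0.15,0,0,0]],
])

```text
clock: 29.1
position: [0.4514, 0.2934, 0.1756]
ee_rot: [0.726, 0.006, 0.687, -0.025]
contact_force: [0.7, 0.2, -0.8]
width: 0.0471
```

```bash
python3 - <<'E'
from h import *
go([.4505,.289,.25],-2.6);grab("wrist","w29");grab("scene","s29");grab("top","t29")
crop("s29",320,220,500,370,4,"s29c")
E
```

```text
shift [-0.0742 -0.0064  0.0033] yaw now -2.51 turn 0.09 clock 29.1 F [ 0.7  0.2 -0.8] pos [0.4514 0.2934 0.1756] w 0.0471
```

View pics/s29c.png

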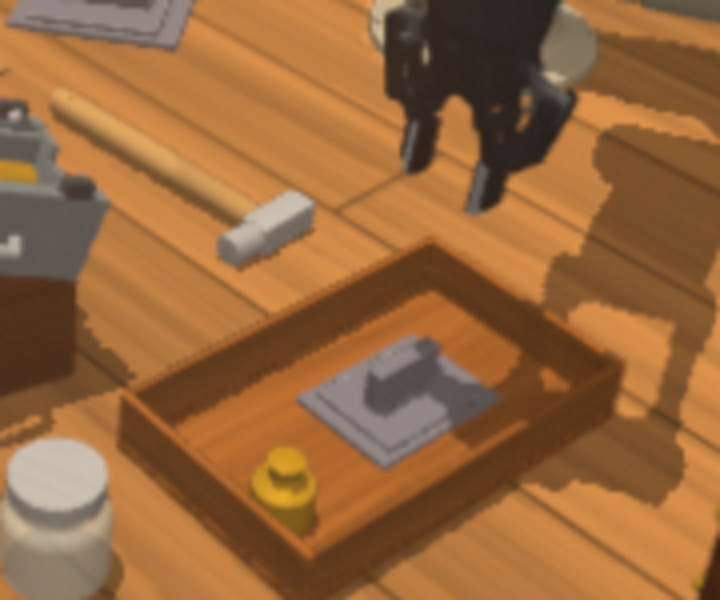

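View pics/w29.png

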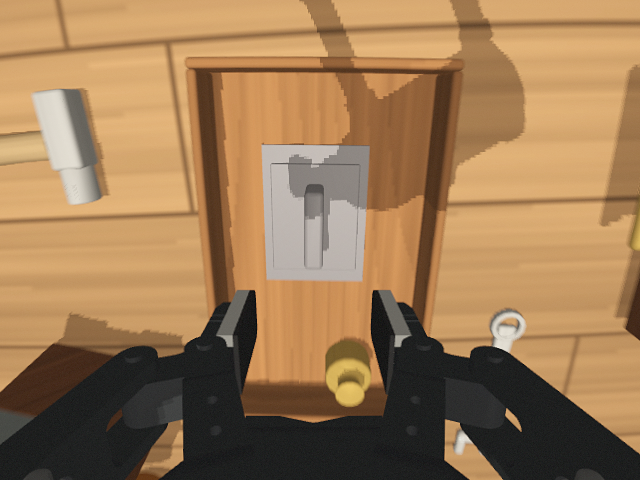

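Cover lies flat in the crate at (315,212), rib up, clear of the weight at (348,375). I'll verify flatness and everything else (bystanders, lever) against the first images.

```bash
python3 - <<'E'
from h import *
v=load("w29");P=cloud(v)
pan=np.concatenate([P[170:260,276:298].reshape(-1,3),P[210:260,330:350].reshape(-1,3)]);A=np.c_[pan[:,:2]-pan[:,:2].mean(0),np.ones(len(pan))];k=np.linalg.lstsq(A,pan[:,2],rcond=None)[0];print("slope deg",np.degrees(np.arctan(k[:2])),"panel z",k[2],"floor",np.median(P[100:130,230:420,2]))
d=np.abs(load("t29").im.astype(int)-load("top0").im).max(-1);cv2.imwrite("pics/diff.png",np.hstack([load("t29").im[:,:,::-1]])); 
m=(d>50).astype(np.uint8);n,_,st,_=cv2.connectedComponentsWithStats(m);print([tuple(s) for s in st[1:] if s[4]>25])
E
```

```text
slope deg [-17.30982405   9.3657908 ] panel z 0.015416158171949735 floor 0.006047427911496678
[(np.int32(257), np.int32(160), np.int32(29), np.int32(39), np.int32(750)), (np.int32(139), np.int32(203), np.int32(69), np.int32(116), np.int32(3242)), (np.int32(108), np.int32(211), np.int32(43), np.int32(39), np.int32(907)), (np.int32(397), np.int32(211), np.int32(7), np.int32(21), np.int32(75)), (np.int32(390), np.int32(212), np.int32(14), np.int32(51), np.int32(115)), (np.int32(99), np.int32(232), np.int32(14), np.int32(28), np.int32(175)), (np.int32(393), np.int32(234), np.int32(8), np.int32(32), np.int32(64)), (np.int32(113), np.int32(241), np.int32(45), np.int32(30), np.int32(455)), (np.int32(119), np.int32(265), np.int32(36), np.int32(49), np.int32(810)), (np.int32(116), np.int32(300), np.int32(148), np.int32(180), np.int32(7825)), (np.int32(131), np.int32(315), np.int32(31), np.int32(41), np.int32(407)), (np.int32(164), np.int32(355), np.int32(34), np.int32(4), np.int32(66)), (np.int32(153), np.int32(359), np.int32(7), np.int32(10), np.int32(27)), (np.int32(12), np.int32(360), np.i
[... 303 characters left out ...]
2(18), np.int32(35), np.int32(191)), (np.int32(321), np.int32(408), np.int32(16), np.int32(37), np.int32(230)), (np.int32(155), np.int32(410), np.int32(13), np.int32(5), np.int32(48)), (np.int32(0), np.int32(426), np.int32(24), np.int32(17), np.int32(222)), (np.int32(23), np.int32(435), np.int32(42), np.int32(31), np.int32(517)), (np.int32(42), np.int32(437), np.int32(11), np.int32(8), np.int32(38)), (np.int32(245), np.int32(438), np.int32(25), np.int32(36), np.int32(521)), (np.int32(159), np.int32(450), np.int32(45), np.int32(30), np.int32(470)), (np.int32(75), np.int32(462), np.int32(15), np.int32(4), np.int32(33)), (np.int32(268), np.int32(464), np.int32(30), np.int32(16), np.int32(285))]
```

View pics/t29.png

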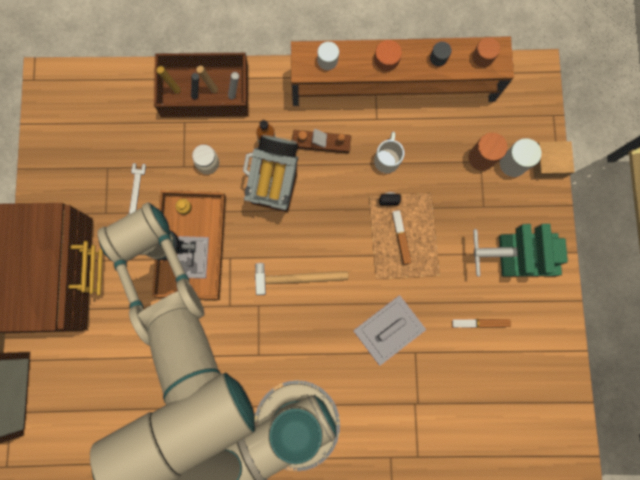

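View pics/s29.png

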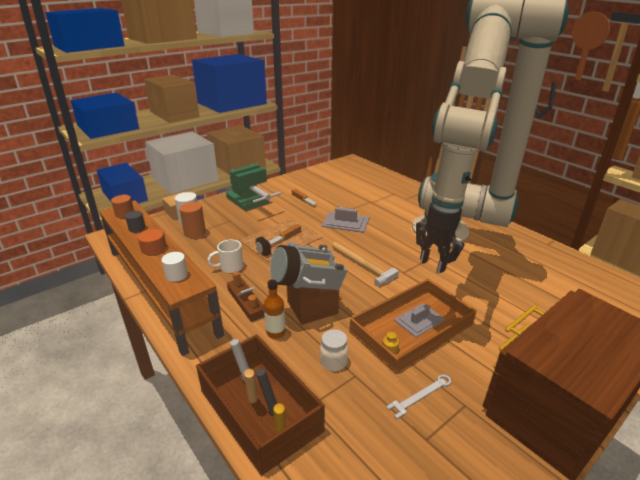

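```bash
python3 - <<'E'
from h import *
P=cloud(load("w29"))
for u,r in[(280,172),(350,172),(280,260),(350,260)]:print((u,r),np.median(P[r-3:r+4,u-3:u+4].reshape(-1,3),0).round(4))
P=cloud(load("w19"))
for u,r in[(317,175),(317,250),(318,268),(318,308)]:print((u,r),np.median(P[r-2:r+3,u-2:u+3].reshape(-1,3),0).round(4))
print(manip.get_state()['contact_force'].round(1))
manip.sign_off()
E
```

```text
(280, 172) [0.4224 0.2636 0.0141]
(350, 172) [0.4248 0.3188 0.0141]
(280, 260) [0.4981 0.258  0.0139]
(350, 260) [0.4999 0.3178 0.0139]
(317, 175) [ 0.4369 -0.3148  0.0291]
(317, 250) [ 0.5081 -0.3039  0.0291]
(318, 268) [ 0.5315 -0.2996  0.0179]
(318, 308) [ 0.5763 -0.2927  0.0178]
[-1.   0.2 -0. ]
the job is handed in; nothing more can be done
```

I prised the cover up with the lever from the mat, using the sill as fulcrum. The lever is back on the mat, the cover is unhooked and lifted out, and it lies rib up on the crate floor. I handed in at about 29 s of the 66 s limit.

**Last checks**
- **Cover:** the four corners of its raised panel all measure 13.9–14.1 mm high, about 1 mm under the expected 15 mm and within calibration error. It lies level and clear of the brass weight.
- **Lever:** it lies flat on the mat, with handle top at 29 mm and blade top at 18 mm along its whole length. It ended a few millimetres from where it started and clear of the tape case.
- **Bystanders:** before and after top views show no change beyond the lever, the cover and the arm with its shadow.
- **Gripper:** open and clear of everything.

**What did not go perfectly**
- When I set the lever down, its blade end was still about 10° up as the fingers opened, so it settled the last bit on its own.
- The gripper ended up tilted by about 3°, from pressing the lever and then the cover flat. This did not affect the placing.
- One automatic flatness fit (17°) was wrong, probably because its sample took in pixels off the panel. The corner readings above replace it.

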